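Lock the dough roller with its hex key

TASK

Take the T-handled hex key out of its wooden holder, feel it into the hex socket of the dough roller's lock and seat it fully home before turning, then turn it clockwise (seen from above) until the red locking tab is up against its stop, without forcing it. Then pull the key out and stand it back in its holder. Press only gently on the lock, move the tab with the key alone, and leave the jar, the bowl and the storage box where they stand.

Things in the scene. Friction and masses are not known exactly. Their poses are not given: they have to be found in the camera images.
- key_grip (a point): Centre of the yellow cross bar of the T-handled hex key (loose, about 300 g), own z up. Bar 90 mm long (own x), 18 mm wide (y), 22 mm tall. Below it a black neck, 15 mm diameter, 11 to 26 mm below this point, a black flange, 30 mm diameter, 26 to 34 mm below, then the steel hex shank, to 90 mm below. At the start the key stands upright in the holder, flange on its top, bar at any yaw.
- key_tip (a point): End of the key's shank, on its axis, 90 mm below key_grip, same axes. The hex is 14 mm across flats (16.2 mm across corners); one pair of flats faces the bar's +x and -x. The last 5 mm tapers, to 14.1 mm across corners 3 mm from the end and to a 9.6 mm round end face, so that the tip enters the socket a little at any angle.
- holder_mouth (a point): Centre of the hole in the top face of the fixed wooden key holder: a block 70 x 70 mm, 64 mm tall, with a round through hole of 19.5 mm diameter. z up. A stowed key's flange rests on the top face, its tip 56 mm below this point.
- screw (a point): Mouth of the hex socket, on its axis, at the top of the steel socket head (27 mm diameter), 48 mm above the table on the dough roller's base plate. Axes are those of the fixed roller (z up, +x towards its rollers), NOT of the hex, whose angle is unknown. The roller's frames (97 mm high) begin 85 mm from here on the +x side; a stop block (40 mm high) lies 31 to 43 mm from the axis.
- socket_floor (a point): Flat floor of the hex socket, 16 mm below screw. The hole is 15 mm across flats, no chamfer. At a wrong angle a lowered key stops with its tip 3 to 5 mm below screw; within about 5 degrees of the right angle (repeating every 60) it drops to this floor. The socket turns with 0.05 N m of drag through up to 60 degrees of free play before it carries the tab.
- tab (a joint): Angle of the red locking tab about the socket's axis, rad, growing clockwise from above. Starts at 0.2 to 0.45; at 0.8 it meets a hard stop (over about 2 N m damages the lock), pointing to the roller's +x over the green tongue. Friction 0.15 N m; turning the key back leaves it in place (free play). Tab 14 mm wide, reaching 49 mm from the axis, 32 to 38 mm above the table.
- jar_mid (a point): Centre of an amber glass jar with yellow cap, 64 mm diameter, 110 mm tall, standing: leave alone.
- bowl_mid (a point): Centre of a white plastic bowl, 140 mm diameter, 65 mm tall: leave alone.
- box_mid (a point): Centre of a clear storage box with green lid, about 116 x 156 mm, 69 mm tall: leave alone.
Things that resemble listed ones, but are neither listed nor needed, are in the scene too. Of the things that look like the part that bears key_grip, the smallest one is meant.

How it is judged:
By the outcome, as a careful person would: the job done as asked, in the order asked, and still so for the second after the job is handed in, with the robot touching nothing.
It also fails if it takes over 64 s, if anything falls off the work surface, if the arm or the gripper's body presses on something with over 40 N, if the wrist force passes 120 N, or if a joint passes its speed limit or range.

ROBOT

A 6-joint arm with a two-finger parallel gripper is mounted at the origin on the work surface. World frame = base frame: x ahead of the robot, y to its left, z up, the work surface at z = 0. Lengths are in mm, angles in rad, forces in N, time in s.
With the tool pointing down it reaches from about 350 to 775 mm from the base axis. Payload 7.3 kg.
Tool frame: the origin (TCP) lies midway between the tips of the shut fingers; the grasp point (between the pads) lies 19 mm behind it (bot.grip_depth is the distance from the TCP to the grasp point, in mm); z points along the fingers, x is the direction in which the jaws open and shut, and the axes are right-handed (so a half turn about z gives the same grasp; the last joint's range is limited). The gripper opens to 92 mm and grips with 3 to 60 N. Pads are 19 mm wide; open, the fingers measure 130 mm over their backs; the gripper's body (75 mm by 190 mm) begins 47 mm behind the grasp point.
Start: joints at [1.034, 0.342, 1.524, -0, 1.275, -0.146], TCP at [199.976, 485.446, 194.341] pointing down, gripper open.
Joint ranges: [-2.53, 2.53], [-0.77, 2.02], [0.04, 2.7], [-1, 4.14], [0.28, 2.66], [-3.11, 3.11]. Speed limits (rad/s): [2.57, 2.57, 3.14, 3.14, 3.14, 3.14].

INTERFACE

Orientations are given as [roll, pitch, yaw] about the fixed x, y, z axes, in that order (R = Rz(yaw) Ry(pitch) Rx(roll)).
In Python, from plant import bot gives the robot as it stands. The module is installed in compiled form; this text tells all that it offers.
- The arm moves only by the shell command python3 -m inch 'ROWS'. ROWS is JSON, a list that holds one entry, the list of rows, each a list of 7 numbers: the shift along the tool's x, y, z each as a share of 0.2 m, from -1 to 1, then the turn, a rotation vector about the tool's x, y, z each as a share of 45 degrees, from -1 to 1, then the closure, from -1 (fully open) to 1 (shut), so that 0 is half open. A call has exactly 10 rows; each row is the pose to reach, as a shift and turn from the pose commanded when the call began, along the tool's axes at that moment; what a row does not reach only later rows make up. A row lasts 1/8 s, in which the tool goes at most 62.5 mm and 10.7 degrees, less where a joint would pass 70% of its speed; a pose out of reach is approached as far as the arm can. A call with a number of a shift or a turn outside -1 to 1 is refused whole. A call with a gripper value outside its range is refused whole. The fingers move at their own pace and stop on an object; the grip force is fixed at half the most. Time passes only in rows, so rows that repeat a pose let the fingers close, or fill a call up. It gives the time, the measured TCP pose, the force and the opening at its end, in the units of the state.
- bot.get_obs(): the state, without advancing time (a new reading comes with each control period).
- bot.capture(name): name is "scene" or "top" or "wrist"; returns the picture (480x640x3 uint8, red, green, blue); there is no depth.
- bot.camera_params(name): a dict with "fx", "fy", "cx", "cy" (pixels), "k1" (the pictures are not rectified: a ray, as slopes to the right and down, at radius r is drawn at 1 + k1 r^2 times it, then the intrinsics apply), "R" (3x3) and "t" (3): a world point X has camera coordinates R X + t; the wrist camera has in their place "T_tool_cam" (4x4, takes a point from camera to tool coordinates, whose origin is the TCP and whose axes are the tool frame's). Camera axes: x right, y down, z forward; pixel columns grow to the right and rows downward; lengths in mm; the calibration is good to about 2 mm. A picture is of the moment at which its call begins: read the wrist's pose just before it. camera_params takes no time and is no camera call.
- bot.close_job(): hands the job in, once; it reports no verdict.
The state is a dict: "time": time; "joint_positions": joint angles; "dq": joint speeds; "tau": joint torques, N m; "tool_pos": TCP position; "tcp_rot": TCP orientation; "contact_force": force on the tool from outside, world axes, zero at the start; "moment": the same for the moment, N m; "grip_width": finger opening in mm.
Only numpy, scipy, OpenCV 4.12 (cv2) and the standard library are available. Lean on these libraries where they do the work, as an engineer would, in place of code of your own. Each camera call takes 0.05 s, during which the arm holds its last target.

## Working session

There is one attempt and no reset: what is moved stays moved. The work goes in short steps, Python scripts to look and compute and a shell command to move; the robot and the scene stay as the last step left them, time stands still between calls to the robot, and variables do not carry over. Pictures are saved under pics/ and viewed, and the job is handed in when it is done.

```bash
mkdir -p pics; ls; cat > h.py <<'E'
import numpy as np, cv2
from plant import bot
from scipy.spatial.transform import Rotation as Ro
def cap(n,f):
    o=bot.get_obs(); im=bot.capture(n); cv2.imwrite('pics/'+f+'.png',im[:,:,::-1]); return im,o
def ray(n,uv,o=None):
    p=bot.camera_params(n); d=np.array([(uv[0]-p['cx'])/p['fx'],(uv[1]-p['cy'])/p['fy']])
    u=cv2.undistortPoints(np.array([[uv]],float),np.array([[p['fx'],0,p['cx']],[0,p['fy'],p['cy']],[0,0,1]]),np.array([p['k1'],0,0,0,0.]))[0,0]
    v=np.array([u[0],u[1],1.])
    if n=='wrist':
        T=np.array(p['T_tool_cam']); R=Ro.from_euler('xyz',o['tcp_rot']).as_matrix()
        return R@T[:3,3]+np.array(o['tool_pos']), R@T[:3,:3]@v
    R=np.array(p['R']);t=np.array(p['t']); return -R.T@t, R.T@v
def onz(n,uv,z,o=None):
    c,d=ray(n,uv,o); return c+d*(z-c[2])/d[2]
def proj(n,X,o=None):
    p=bot.camera_params(n)
    if n=='wrist':
        T=np.array(p['T_tool_cam']); R=Ro.from_euler('xyz',o['tcp_rot']).as_matrix()
        x=T[:3,:3].T@(R.T@(np.array(X)-o['tool_pos'])-T[:3,3])
    else: x=np.array(p['R'])@X+np.array(p['t'])
    a,b=x[0]/x[2],x[1]/x[2]; f=1+p['k1']*(a*a+b*b); return np.array([p['fx']*a*f+p['cx'],p['fy']*b*f+p['cy']])
E
python3 - <<'E'
from h import *
for n in ['scene','top','wrist']: cap(n,n+'0')
print(bot.get_obs()); 
for n in ['scene','top','wrist']: print(bot.camera_params(n))
E
```

```text
pics
{'time': 0.15, 'joint_positions': array([ 1.03400919e+00,  3.42550884e-01,  1.52475634e+00,  1.57296873e-06,
        1.27537953e+00, -1.45987507e-01]), 'dq': array([-0.00028085, -0.00300756, -0.00148391, -0.00172807, -0.0003802 ,
        0.00120833]), 'tau': array([ 1.43455989e-03, -4.31470227e+01, -2.44350332e+01,  7.19531695e-02,
        5.37502533e-02, -4.06680692e-05]), 'tool_pos': array([199.79720127, 485.15509513, 193.8251458 ]), 'tcp_rot': array([-3.14143201e+00,  1.08224343e-03,  1.17999632e+00]), 'contact_force': array([ 0.22276838,  0.56349093, -0.08245435]), 'moment': array([-0.04154065,  0.04466207, -0.03309314]), 'grip_width': 91.79824638959737}
{'fx': 443.0080457063016, 'fy': 443.0080457063016, 'cx': 324.87280991545737, 'cy': 246.91496260182836, 'k1': -0.07936653299593763, 'R': array([[ 0.79321004,  0.60877296,  0.01460528],
       [ 0.42358648, -0.53436994, -0.73145284],
       [-0.43748409,  0.58638234, -0.6817356 ]]), 't': array([-418.03342984, -182.21657114, 1305.85619852])}
{'fx': 523.5623565354751, 'fy': 523.5623565354751, 'cx': 317.6545229086803, 'cy': 236.10606599784123, 'k1': -0.1498320978759906, 'R': array([[-8.30252415e-03, -9.99965284e-01,  7.05699196e-04],
       [-9.78465289e-01,  7.97845315e-03, -2.06257174e-01],
       [ 2.06244383e-01, -2.40295733e-03, -9.78497563e-01]]), 't': array([ -35.19226794,  546.38570076, 1028.51545783])}
{'fx': 336.08254960477603, 'fy': 336.08254960477603, 'cx': 318.5043364460575, 'cy': 241.24198879542567, 'k1': 0.010025156193584824, 'T_tool_cam': array([[ 9.99999667e-01,  7.23330573e-04,  3.77476707e-04,
         4.93227584e-01],
       [-8.01767917e-04,  9.56924665e-01,  2.90335225e-01,
        -7.89227210e+01],
       [-1.51208427e-04, -2.90335431e-01,  9.56924926e-01,
        -1.90005844e+02],
       [ 0.00000000e+00,  0.00000000e+00,  0.00000000e+00,
         1.00000000e+00]])}
```

View pics/scene0.png

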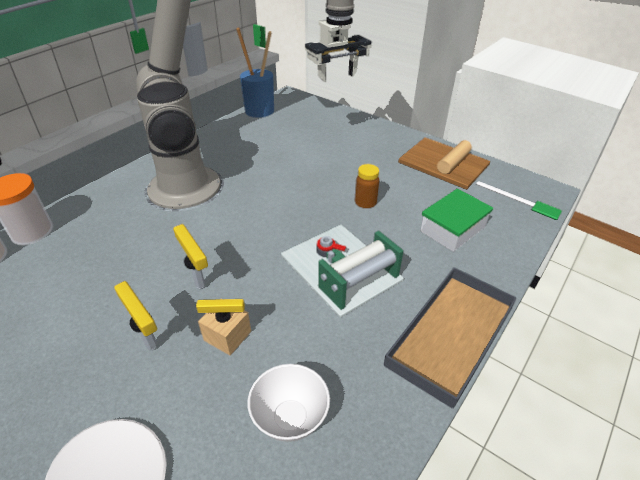

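View pics/top0.png

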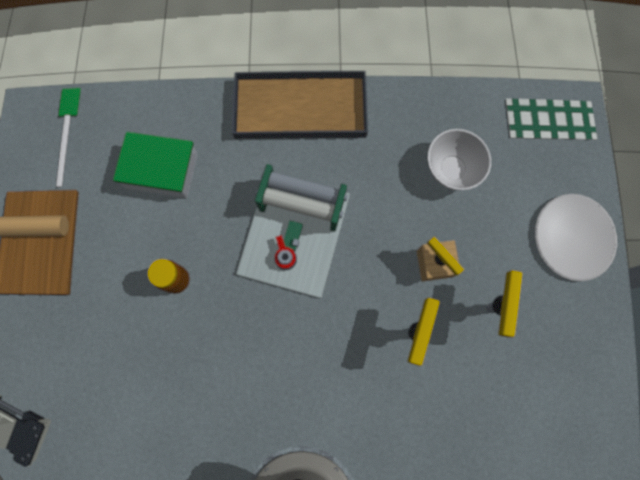

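View pics/wrist0.png

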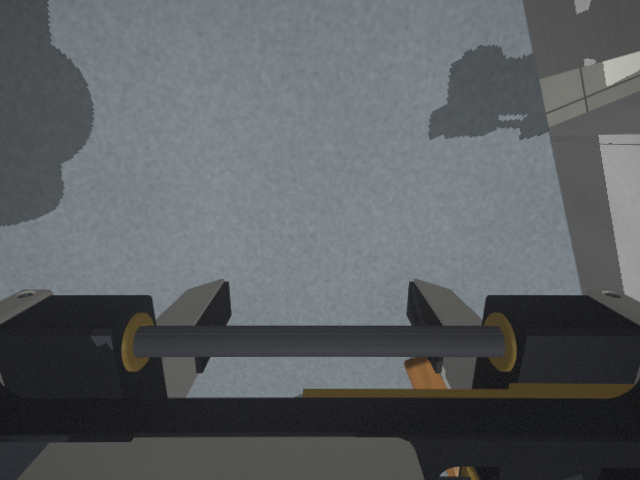

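The scene shows three yellow T-keys in the top view:
- (445,257), the smallest, standing in the wooden block
- (425,331), larger and with no block
- (511,303), larger and with no block

By the description, the one at (445,257) is meant. The lock head is at top (285,258), and the red tab points to the upper left, about (281,240). I'll measure these and check them in crops.

```bash
python3 - <<'E'
from h import *
top=cv2.imread('pics/top0.png'); sc=cv2.imread('pics/scene0.png')
def bars(im):
    hsv=cv2.cvtColor(im,cv2.COLOR_BGR2HSV); m=cv2.inRange(hsv,(22,150,90),(32,255,255))
    cs,_=cv2.findContours(m,cv2.RETR_EXTERNAL,cv2.CHAIN_APPROX_NONE)
    return [c for c in cs if cv2.contourArea(c)>60]
for n,im in (('top',top),('scene',sc)):
    for c in bars(im): print(n,cv2.minAreaRect(c),cv2.contourArea(c))
a=cv2.resize(top[215:300,390:490],None,fx=6,fy=6,interpolation=cv2.INTER_CUBIC)
cv2.imwrite('pics/c1.png',a)
b=cv2.resize(top[215:300,240:340],None,fx=6,fy=6,interpolation=cv2.INTER_CUBIC); cv2.imwrite('pics/c2.png',b)
d=cv2.resize(sc[225:325,270:410],None,fx=5.5,fy=5.5,interpolation=cv2.INTER_CUBIC); cv2.imwrite('pics/c3.png',d)
d=cv2.resize(sc[280:360,170:270],None,fx=6,fy=6,interpolation=cv2.INTER_CUBIC); cv2.imwrite('pics/c4.png',d)
E
```

```text
top ((424.090087890625, 331.1111145019531), (13.994512557983398, 67.71217346191406), 15.422160148620605) 846.5
top ((511.67694091796875, 303.395263671875), (12.733646392822266, 65.61616516113281), 7.253194808959961) 744.5
top ((162.0, 273.0), (28.0, 28.0), 90.0) 619.5
top ((445.28271484375, 255.69309997558594), (44.0971565246582, 10.297639846801758), 48.36646270751953) 363.0
scene ((219.5823211669922, 305.4757385253906), (12.905467987060547, 47.16740417480469), 87.61405944824219) 547.0
scene ((135.11538696289062, 307.9230651855469), (59.35292053222656, 16.36365509033203), 56.30992889404297) 831.5
scene ((189.7692108154297, 246.65383911132812), (50.20036315917969, 14.97690486907959), 56.30992889404297) 624.0
scene ((368.5, 171.5), (15.0, 19.0), 90.0) 238.0
```

View pics/c1.png

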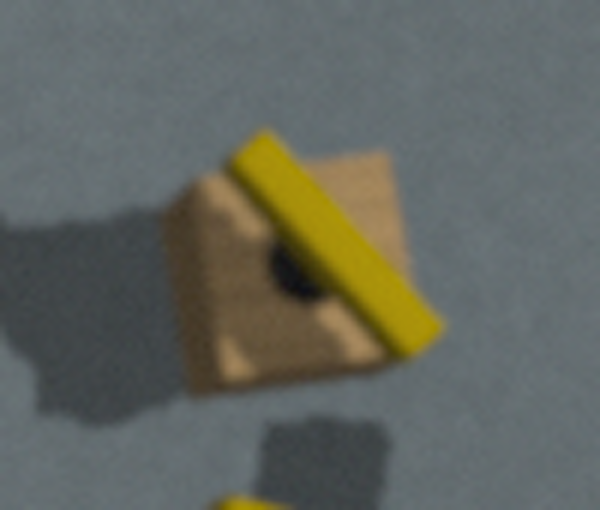

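View pics/c2.png

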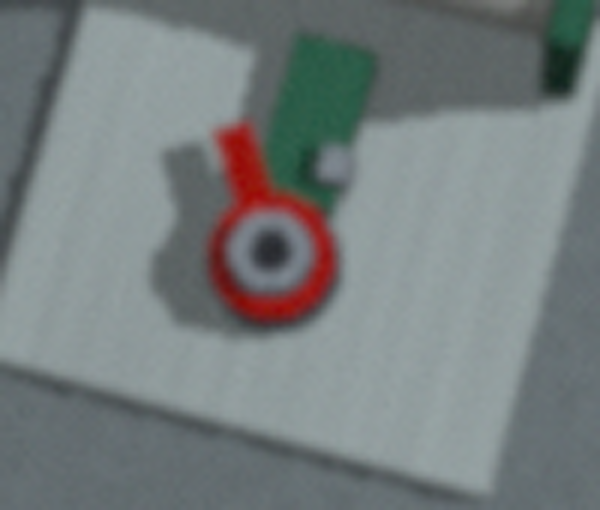

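View pics/c3.png

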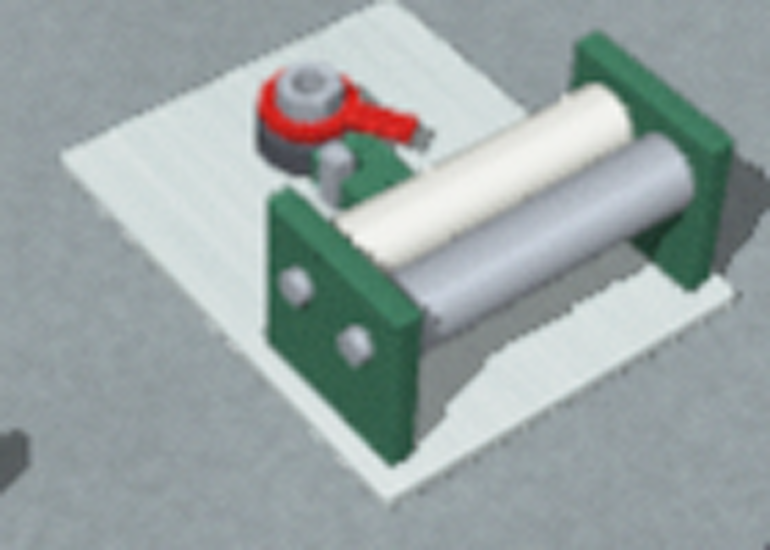

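View pics/c4.png

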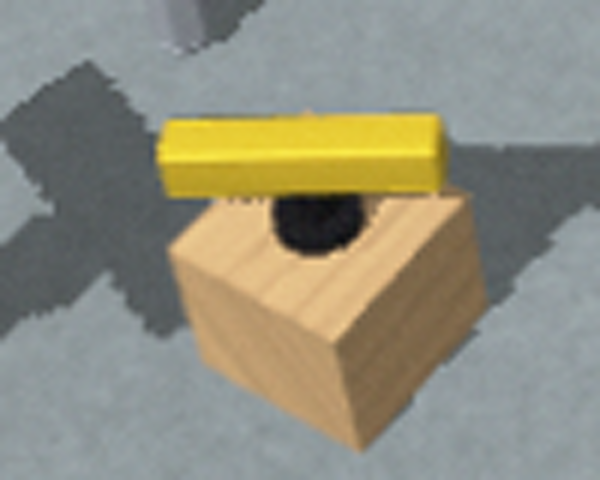

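```bash
python3 - <<'E'
from h import *
r=((445.28,255.69),(44.1,10.3),48.37); bx=cv2.boxPoints(r); print(bx)
for z in (98,109): print('key',z,onz('top',(445.28,255.69),z), onz('scene',(219.6,305.5),z))
# bar direction top ends
t=np.deg2rad(48.37); 
p=[np.array([445.28,255.69])+s*20*np.array([np.cos(t),np.sin(t)]) for s in(-1,1)]
w=[onz('top',q,107) for q in p]; d=w[1]-w[0]; print(w,np.degrees(np.arctan2(d[1],d[0])),np.linalg.norm(d)*44/40)
# screw: top crop centre (270,250)/6+(240,215)
s=np.array([270,250])/6+[240,215]; s2=np.array([310,78])/5.5+[270,225]
print('screw',s,s2,onz('top',s,48),onz('scene',s2,48))
# two-view triangulation
def tri(u,v):
    c1,d1=ray('top',u);c2,d2=ray('scene',v)
    A=np.c_[d1,-d2]; k=np.linalg.lstsq(A,c2-c1,rcond=None)[0]; return (c1+k[0]*d1+c2+k[1]*d2)/2,np.linalg.norm(c1+k[0]*d1-c2-k[1]*d2)
print(tri(s,s2)); print('keytri',tri((445.28,255.69),(219.6,305.5)))
print('big1',tri((424.1,331.1),(189.8,246.6)),'big2',tri((511.7,303.4),(135.1,307.9)))
# roller axes: base plate left edge in top from (240/..)
a=onz('top',np.array([0,362])/6+[240,215],8);b=onz('top',np.array([490,495])/6+[240,215],8);d=b-a
print('plate edge yaw',np.degrees(np.arctan2(d[1],d[0])))
a=onz('top',np.array([233,130])/6+[240,215],35);c=onz('top',s,48);d=a-c;print('tab yaw',np.degrees(np.arctan2(d[1],d[0])),np.linalg.norm(d))
# holder top face: corners in top crop
for q in [(390,152),(410,330),(222,385),(200,180)]: print(onz('top',np.array(q)/6+[390,215],64))
E
```

```text
[[426.78244 242.62996]
 [434.48117 235.78749]
 [463.77756 268.75006]
 [456.07883 275.59253]]
key 98 [ 495.39874584 -294.02974709   98.        ] [ 494.98665125 -294.3540792    98.        ]
key 109 [ 493.53298471 -291.26174953  109.        ] [ 503.00962812 -299.5518164   109.        ]
[array([ 524.27088553, -266.63147582,  107.        ]), array([ 463.68079644, -316.83047768,  107.        ])] -140.3581883522257 86.55188852185893
screw [285.         256.66666667] [326.36363636 239.18181818] [504.91777476  28.41547223  48.        ] [507.34394451  30.38831175  48.        ]
(array([506.1147135 ,  29.53093021,  47.51324557]), np.float64(3.069768709328867))
keytri (array([ 495.22822051, -294.2101244 ,   98.09045628]), np.float64(0.5090550492361094))
big1 (array([ 347.0528952 , -238.18247084,  126.71775356]), np.float64(1.5754297349828124)) big2 (array([ 396.36635461, -411.62275503,  127.0406744 ]), np.float64(3.524700525175697))
plate edge yaw -105.54211315107118
tab yaw 17.247205612311 49.12996542791715
[ 533.29060268 -325.03430418   64.        ]
[ 471.02354108 -328.30386797   64.        ]
[ 453.00067564 -261.99687424   64.        ]
[ 524.04499908 -257.76744567   64.        ]
```

```bash
python3 -m inch '[[[-0.2,0.25,0,0,0,-0.2,-1],[-0.4,0.5,0,0,0,-0.4,-1],[-0.6,0.75,0,0,0,-0.6,-1],[-0.75,1,0,0,0,-0.8,-1],[-0.75,1,0,0,0,-1,-1],[-0.75,1,0,0,0,-1,-1],[-0.75,1,0,0,0,-1,-1],[-0.75,1,0,0,0,-1,-1],[-0.75,1,0,0,0,-1,-1],[-0.75,1,0,0,0,-1,-1]]]'
python3 - <<'E'
from h import *
o=bot.get_obs(); y=Ro.from_euler('xyz',o['tcp_rot']).as_matrix(); print(y[:,0], o['joint_positions'])
yaw=np.deg2rad(129.6); ty=np.array([np.sin(yaw),-np.cos(yaw)])
tgt=np.array([506,29.5])-30*ty; d=np.r_[tgt-o['tool_pos'][:2],0]; print(tgt,(y.T@d)/200, np.degrees(np.arctan2(y[1,0],y[0,0])))
# big key 1 geometry
import cv2
c,(w,h),a=((424.09,331.11),(14,67.7),15.42)
bx=cv2.boxPoints((c,(w,h),a)); print([onz('top',q.tolist(),142)[:2].round() for q in bx])
E
```

```text
time: 1.4
tool_pos: [327.5, 270.9, 194.3]
tcp_rot: [3.142, -0.0, 1.966]
contact_force: [0.4, -0.3, -0.3]
grip_width: 92.0
[-3.84726936e-01  9.23030435e-01  3.27559492e-05] [ 5.10313164e-01  1.57914448e-01  1.77515470e+00  3.39446918e-05
  1.20851286e+00 -1.45540716e+00]
[482.88460272  10.37728031] [-1.50122072e+00  2.15993295e-01 -4.76793628e-05] 112.62678920566141
[array([ 290., -204.]), array([ 410., -243.]), array([ 403., -268.]), array([ 283., -229.])]
```

```bash
python3 -m inch '[[[-0.25,0.05,0,0,0,0,-1],[-0.5,0.1,0,0,0,0,-1],[-0.75,0.15,0,0,0,0,-1],[-1,0.22,0,0,0,0,-1],[-1,0.22,0,0,0,0,-1],[-1,0.22,0,0,0,0,-1],[-1,0.22,0,0,0,0,-1],[-1,0.22,0,0,0,0,-1],[-1,0.22,0,0,0,0,-1],[-1,0.22,0,0,0,0,-1]]]'
python3 -m inch '[[[-0.25,0,0,0,0,-0.1,-1],[-0.5,0,0,0,0,-0.2,-1],[-0.5,0,0,0,0,-0.38,-1],[-0.5,0,0,0,0,-0.38,-1],[-0.5,0,0,0,0,-0.38,-1],[-0.5,0,0,0,0,-0.38,-1],[-0.5,0,0,0,0,-0.38,-1],[-0.5,0,0,0,0,-0.38,-1],[-0.5,0,0,0,0,-0.38,-1],[-0.5,0,0,0,0,-0.38,-1]]]'
python3 - <<'E'
from h import *
im,o=cap('wrist','w1'); p=proj('wrist',[506,29.5,48],o); print(p,o['tool_pos'],o['tcp_rot'],o['joint_positions'])
x,y=p.astype(int); c=im[max(0,y-60):y+60,x-80:x+80,::-1]; cv2.imwrite('pics/w1c.png',cv2.resize(c,None,fx=5,fy=5,interpolation=cv2.INTER_CUBIC))
E
```

```text
time: 2.65
tool_pos: [445.2, 103.1, 194.4]
tcp_rot: [3.141, -0.0, 1.966]
contact_force: [-0.8, 0.1, 0.6]
grip_width: 92.0
time: 3.9
tool_pos: [483.7, 10.5, 194.3]
tcp_rot: [3.142, -0.0, 2.264]
contact_force: [-0.1, -0.6, 0.0]
grip_width: 91.5
[318.28507712 246.2589755 ] [483.71582269  10.53077004 194.31118904] [ 3.14153310e+00 -2.57368659e-05  2.26376904e+00] [-1.36848097e-01  2.66712865e-01  1.63237548e+00  6.47698857e-05
  1.24248310e+00 -2.40063802e+00]
```

View pics/w1.png

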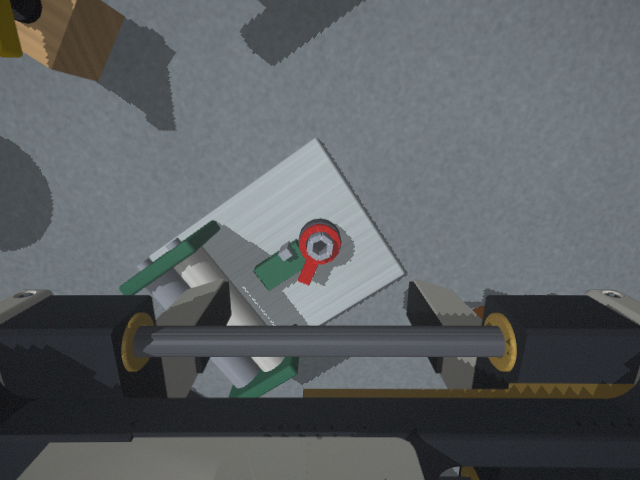

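View pics/w1c.png

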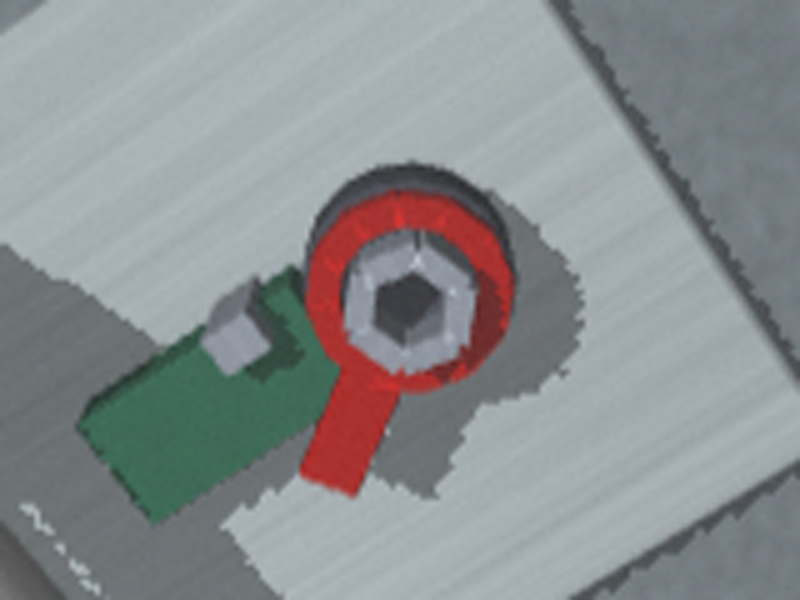

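The wrist view shows the lock head at about (320,247), with the tab pointing to the lower left, and the hex hole can be seen. I'll zoom in on it.

```bash
python3 - <<'E'
import cv2
im=cv2.imread('pics/w1.png'); c=im[225:270,295:350]; cv2.imwrite('pics/w1d.png',cv2.resize(c,None,fx=13,fy=13,interpolation=cv2.INTER_LANCZOS4))
E
```

```text
(no output)
```

View pics/w1d.png

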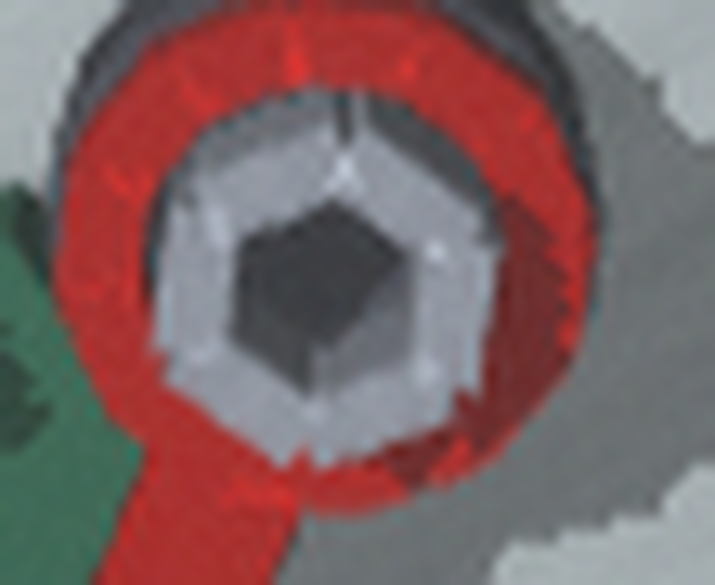

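```bash
python3 - <<'E'
from h import *
o={'tool_pos':np.array([483.716,10.531,194.311]),'tcp_rot':np.array([3.141533,0,2.263769])}
def f(P):
    W=np.array([onz('wrist',(np.array(q)+.5)/13-.5+[295,225],48,o)[:2] for q in P]); c=W.mean(0); a=np.degrees(np.arctan2(*(W-c).T[::-1]))
    print(c.round(1),np.linalg.norm(W-c,axis=1).round(1),(a%60).round(1)); 
f([(337,190),(412,245),(410,345),(312,400),(230,340),(238,240)])
f([(344,170),(437,252),(428,370),(315,405),(200,355),(215,218)])
f([(345,95),(495,235),(475,400),(305,465),(160,355),(180,190)])
# tab tip
t=onz('wrist',(np.array([330,485])/5+[318-80,246-60]),38,o); d=t[:2]-np.array([506,29.5]); print(t,np.degrees(np.arctan2(d[1],d[0])),np.linalg.norm(d))
# top key in w1? key yellow
E
```

```text
[506.  31.] [8.8 8.3 8.3 9.1 8.5 8.2] [32.5 39.7 37.9 34.1 37.3 36.2]
[506.1  31.1] [10.7  9.9 10.6  9.4 11.2 10.9] [30.8 31.6 33.  35.7 36.7 32.8]
[505.6  31.1] [16.5 14.4 15.3 15.1 14.6 14.6] [34.7 29.1 32.1 33.  31.7 33.9]
[551.87106122  46.83708002  38.        ] 20.704208349871674 49.03803218733896
```

```bash
python3 -m inch '[[[-0.2,-0.17,0,0,0,0,-1],[-0.4,-0.34,0,0,0,0,-1],[-0.6,-0.51,0,0,0,0,-1],[-0.8,-0.68,0,0,0,0,-1],[-1,-0.85,0,0,0,0,-1],[-1,-0.85,0,0,0,0,-1],[-1,-0.85,0,0,0,0,-1],[-1,-0.85,0,0,0,0,-1],[-1,-0.85,0,0,0,0,-1],[-1,-0.85,0,0,0,0,-1]]]'
python3 -m inch '[[[-0.2,-0.17,0,0,0,0,-1],[-0.2,-0.17,0,0,0,0,-1],[-0.2,-0.17,0,0,0,0,-1],[-0.2,-0.17,0,0,0,0,-1],[-0.2,-0.17,0,0,0,0,-1],[-0.2,-0.17,0,0,0,0,-1],[-0.2,-0.17,0,0,0,0,-1],[-0.2,-0.17,0,0,0,0,-1],[-0.2,-0.17,0,0,0,0,-1],[-0.2,-0.17,0,0,0,0,-1]]]'
python3 - <<'E'
from h import *
im,o=cap('wrist','w2'); print(proj('wrist',[495.3,-294,109],o),o['tool_pos'],o['tcp_rot'],o['joint_positions'])
hsv=cv2.cvtColor(im,cv2.COLOR_RGB2HSV); m=cv2.inRange(hsv,(22,150,60),(32,255,255)); m[290:]=0
cs,_=cv2.findContours(m,cv2.RETR_EXTERNAL,cv2.CHAIN_APPROX_NONE)
for c in cs:
    if cv2.contourArea(c)>200:
        r=cv2.minAreaRect(c); print(r,cv2.contourArea(c)); W=np.array([onz('wrist',q.tolist(),109,o)[:2] for q in cv2.boxPoints(r)]);print(W.round(1),W.mean(0))
E
```

```text
time: 5.2
tool_pos: [480.9, -251.3, 194.5]
tcp_rot: [3.141, 0.0, 2.265]
contact_force: [0.4, -0.1, -0.4]
grip_width: 91.9
time: 6.45
tool_pos: [480.1, -304.5, 194.3]
tcp_rot: [3.141, 0.0, 2.264]
contact_force: [-0.5, 0.2, -0.2]
grip_width: 91.9
[315.92117809 255.72345588] [ 480.10420302 -304.46119602  194.31039889] [3.14148533e+00 1.69048071e-05 2.26382083e+00] [-7.00016192e-01  4.22123394e-01  1.40121683e+00  1.06005236e-04
  1.31821682e+00 -2.96386351e+00]
((318.5, 246.0), (86.0, 21.0), 90.0) 1619.5
[[ 463.9 -328.5]
 [ 452.8 -315.1]
 [ 512.1 -264.9]
 [ 524.1 -279.3]] [ 488.22720366 -296.97352361]
((513.1307983398438, 162.35385131835938), (43.41215133666992, 202.30062866210938), 60.2551155090332) 8027.5
[[ 402.1 -266.2]
 [ 264.5 -218.2]
 [ 270.5 -183.4]
 [ 413.3 -229.7]] [ 337.59930851 -224.37461704]
((282.6810607910156, 55.11939239501953), (49.52787399291992, 197.2998504638672), 47.436649322509766) 8281.0
[[ 460.6 -443.6]
 [ 326.  -414.1]
 [ 327.1 -382. ]
 [ 466.1 -408.9]] [ 394.93483657 -412.13107194]
```

View pics/w2.png

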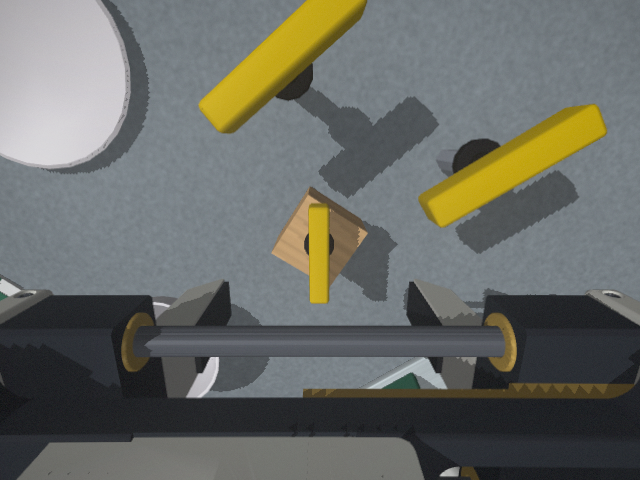

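```bash
python3 - <<'E'
from h import *
im=cv2.imread('pics/w2.png'); o=dict(tool_pos=np.array([480.1042,-304.4612,194.3104]),tcp_rot=np.array([3.141485,1.7e-5,2.263821]))
R=Ro.from_euler('xyz',o['tcp_rot']).as_matrix()
hsv=cv2.cvtColor(im,cv2.COLOR_BGR2HSV); m=cv2.inRange(hsv,(22,150,60),(32,255,255)); 
s=m[195:312,300:340]; ys,xs=np.nonzero(s); r=cv2.minAreaRect(np.c_[xs+300,ys+195].astype(np.float32)); print(r)
rows=range(210,300,5)
for k in (0,-1):
    e=[np.nonzero(m[y,300:340])[0][k]+300 for y in rows]; print(np.polyfit(rows,e,1),e[::4])
for uv,z in ((r[0],109),(( 319,243),64)):
    w=onz('wrist',uv,z,o); print(w, R.T@(w-o['tool_pos']))
for uv in ((440,225),(420,197)):
  for z in (143,):
    w=onz('wrist',uv,z,o); print('big',w, R.T@(w-o['tool_pos']))
E
```

```text
((318.5, 252.5), (21.0, 99.0), 0.0)
[1.32094943e-02 3.05664603e+02] [np.int64(308), np.int64(309), np.int64(309), np.int64(309), np.int64(310)]
[1.70707453e-16 3.28000000e+02] [np.int64(328), np.int64(328), np.int64(328), np.int64(328), np.int64(328)]
[ 491.60001581 -294.16804087  109.        ] [ 0.57585661 15.41070451 85.31204973]
[ 495.37282113 -290.38848475   64.        ] [  1.07397809  20.7229778  130.31261342]
big [ 408.8203019  -246.30626472  143.        ] [ 90.28139523 -17.69217943  51.30696089]
big [ 403.43639544 -272.3411219   143.        ] [ 73.69193286 -38.46692303  51.30500644]
```

```bash
python3 - <<'E'
from h import *
im=cv2.imread('pics/w2.png'); o=dict(tool_pos=np.array([480.1042,-304.4612,194.3104]),tcp_rot=np.array([3.141485,1.7e-5,2.263821]))
R=Ro.from_euler('xyz',o['tcp_rot']).as_matrix()
for uv,z in (((318.5,302.5),109),((318.5,203.5),109),((318.5,203.5),87)): w=onz('wrist',uv,z,o); print((R.T@(w-o['tool_pos'])).round(1))
b=im[180:315,260:380]; cv2.imwrite('pics/w2c.png',cv2.resize(b,None,fx=4.4,fy=4.4,interpolation=cv2.INTER_CUBIC))
E
```

```text
[ 0.6 63.2 85.3]
[  0.5 -27.4  85.3]
[  0.5 -23.3 107.3]
```

View pics/w2c.png

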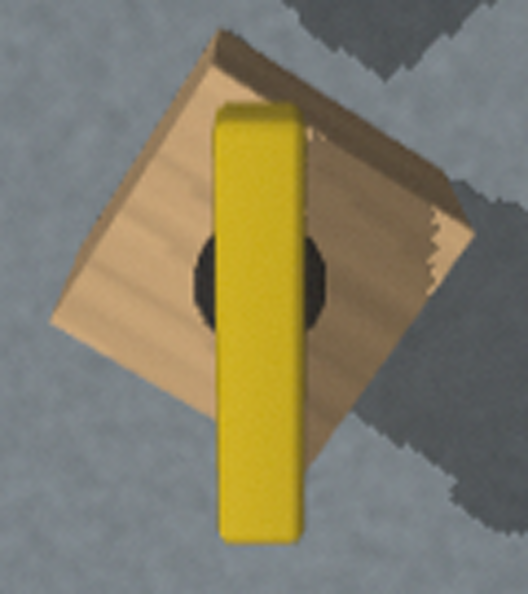

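```bash
python3 -m inch '[[[0.003,0.1,0,0,0,0,-1],[0.003,0.1,0,0,0,0,-1],[0.003,0.1,0.2,0,0,0,-1],[0.003,0.1,0.35,0,0,0,-1],[0.003,0.1,0.45,0,0,0,-1],[0.003,0.1,0.5,0,0,0,-1],[0.003,0.1,0.54,0,0,0,-1],[0.003,0.1,0.56,0,0,0,-1],[0.003,0.1,0.56,0,0,0,-1],[0.003,0.1,0.56,0,0,0,-1]]]'
python3 - <<'E'
from h import *
cap('scene','s3')
im=cv2.imread('pics/s3.png');cv2.imwrite('pics/s3c.png',cv2.resize(im[180:380,90:330],None,fx=3,fy=3))
E
```

```text
time: 7.75
tool_pos: [495.4, -291.4, 82.9]
tcp_rot: [3.141, 0.001, 2.264]
contact_force: [0.0, -0.1, -0.2]
grip_width: 91.9
```

View pics/s3c.png

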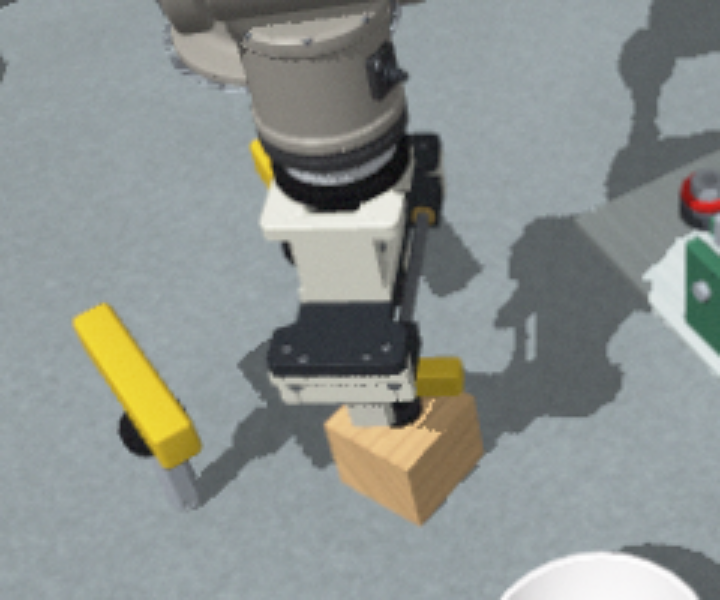

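The fingers straddle the bar with no contact, and the gripper body is clear of the larger key. Closing now.

```bash
python3 -m inch '[[[0,0,0,0,0,0,1],[0,0,0,0,0,0,1],[0,0,0,0,0,0,1],[0,0,0,0,0,0,1],[0,0,0,0,0,0,1],[0,0,0,0,0,0,1],[0,0,0,0,0,0,1],[0,0,0,0,0,0,1],[0,0,0,0,0,0,1],[0,0,0,0,0,0,1]]]'
```

```text
time: 9.05
tool_pos: [495.1, -291.2, 82.3]
tcp_rot: [3.142, -0.0, 2.264]
contact_force: [-0.1, 0.2, 0.9]
grip_width: 0.9
```

The gripper shut to 0.9 mm, so it missed the bar. I need to look.

```bash
python3 - <<'E'
from h import *
im,o=cap('scene','s4');cv2.imwrite('pics/s4c.png',cv2.resize(im[180:380,90:330,::-1],None,fx=3,fy=3))
im,o=cap('wrist','w4');print(o['grip_width'],o['contact_force'],o['moment'])
im,o=cap('top','t4');cv2.imwrite('pics/t4c.png',cv2.resize(im[200:380,360:560,::-1],None,fx=3,fy=3))
E
```

```text
0.11444156587292026 [ 0.25132659  0.32278982 -0.09860057] [ 0.08015532  0.06013085 -0.05038784]
```

View pics/s4c.png

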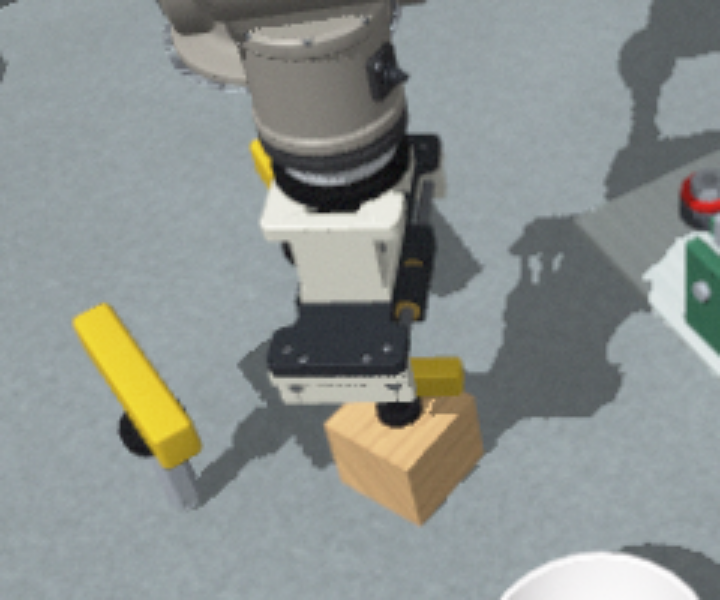

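View pics/w4.png

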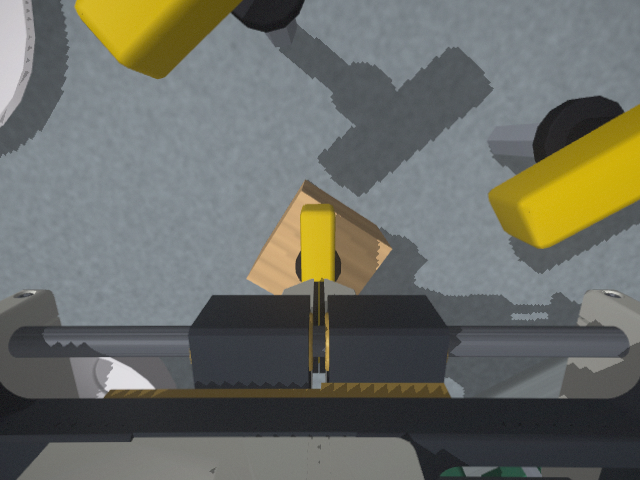

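View pics/t4c.png

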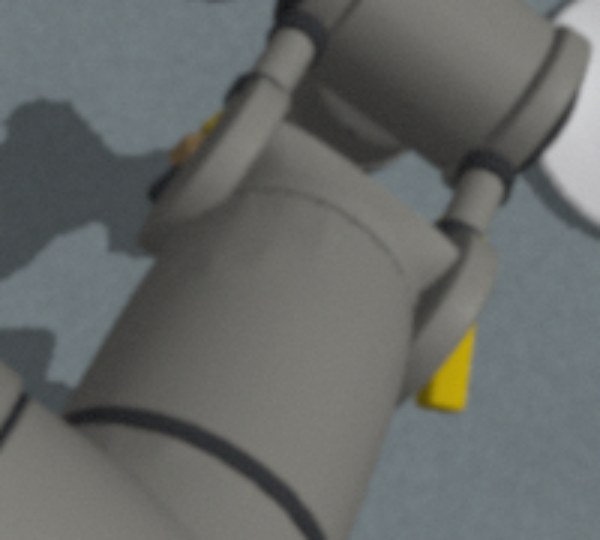

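```bash
python3 - <<'E'
from h import *
o=bot.get_obs();R=Ro.from_euler('xyz',o['tcp_rot']).as_matrix(); print(o['tool_pos'])
T=lambda uv,z:(R.T@(onz('wrist',uv,z,o)-o['tool_pos'])).round(1)
print(T((318,207),109),T((318,255),109),T((304,262),64),T((318,283),101),T((318,265),72))
for q in [(0,0,0),(0,0,-19),(0,0,-40),(0,10,0),(0,-10,0)]: print(q,proj('wrist',o['tool_pos']+R@np.array(q,float),o))
print('scene', [ (proj('scene',X)-[90,180])*3 for X in (o['tool_pos'],o['tool_pos']+[0,0,19],o['tool_pos']+[0,0,66])])
im=cv2.imread('pics/w4.png'); cv2.imwrite('pics/w4c.png',cv2.resize(im[190:400,180:460],None,fx=2.8,fy=2.8,interpolation=cv2.INTER_CUBIC))
E
```

```text
[ 495.10857699 -291.18180482   82.28852735]
[  0.3 -46.4 -26.7] [  0.3 -21.4 -26.7] [-9.  -0.8 18.3] [  0.3  -2.2 -18.7] [ 0.3 -1.7 10.3]
(0, 0, 0) [317.55870913 273.71212084]
(0, 0, -19) [317.46304776 286.83323865]
(0, 0, -40) [317.33289291 304.6807976 ]
(0, 10, 0) [317.55885071 288.76608496]
(0, -10, 0) [317.55852385 258.22869118]
scene [array([396.13887807, 389.03628448]), array([391.80862467, 370.32445746]), array([380.55144716, 321.43748754])]
```

View pics/w4c.png

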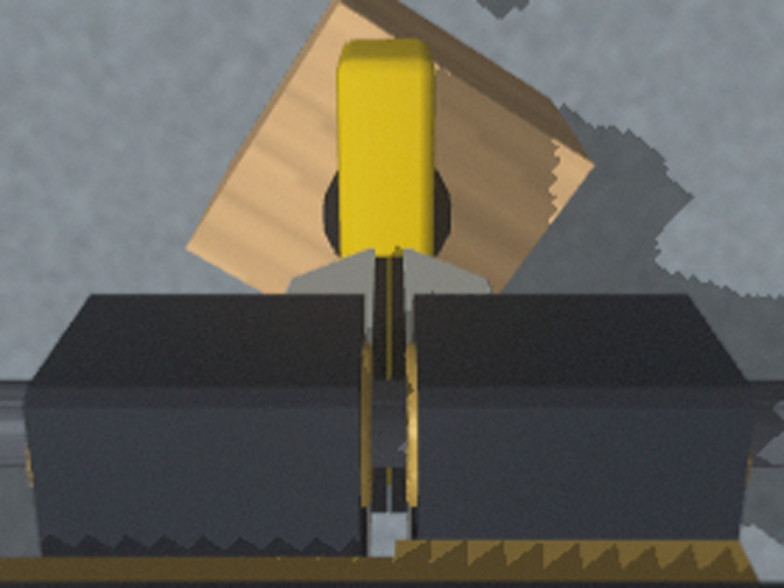

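```bash
python3 - <<'E'
from h import *
print(bot.grip_depth)
P=np.array([495.4,-291.4,82.9]);R=Ro.from_euler('xyz',[3.1415,0,2.264]).as_matrix()
for x in (-65,-46,46,65):
  for y in (-9.5,9.5):
    print(x,y,[((proj('scene',P+R@np.array([x,y,z],float))-[90,180])*3).round().tolist() for z in (0,-19,-28,-45)])
o=bot.get_obs();
for x,y in((-46,-9.5),(46,-9.5),(0,-9.5)): print(x,[proj('wrist',o['tool_pos']+R@np.array([x,y,z],float),o).round().tolist() for z in (0,-19,-28,-45)])
E
```

```text
18.8
-65 -9.5 [[367.0, 471.0], [362.0, 453.0], [360.0, 444.0], [355.0, 427.0]]
-65 9.5 [[398.0, 471.0], [394.0, 452.0], [391.0, 444.0], [387.0, 426.0]]
-46 -9.5 [[372.0, 446.0], [367.0, 428.0], [364.0, 419.0], [360.0, 402.0]]
-46 9.5 [[402.0, 446.0], [397.0, 427.0], [395.0, 418.0], [391.0, 401.0]]
46 -9.5 [[391.0, 336.0], [386.0, 317.0], [384.0, 308.0], [380.0, 290.0]]
46 9.5 [[419.0, 335.0], [415.0, 317.0], [413.0, 307.0], [410.0, 290.0]]
65 -9.5 [[394.0, 315.0], [390.0, 296.0], [388.0, 287.0], [384.0, 269.0]]
65 9.5 [[422.0, 315.0], [418.0, 296.0], [416.0, 287.0], [413.0, 269.0]]
-46 [[241.0, 259.0], [233.0, 271.0], [229.0, 277.0], [220.0, 292.0]]
46 [[394.0, 259.0], [402.0, 271.0], [406.0, 277.0], [415.0, 292.0]]
0 [[318.0, 259.0], [317.0, 271.0], [317.0, 277.0], [317.0, 292.0]]
```

```bash
python3 - <<'E'
import cv2
im=cv2.imread('pics/s3.png');cv2.imwrite('pics/s3d.png',cv2.resize(im[270:360,160:270],None,fx=6.5,fy=6.5,interpolation=cv2.INTER_CUBIC))
E
```

```text
(no output)
```

View pics/s3d.png

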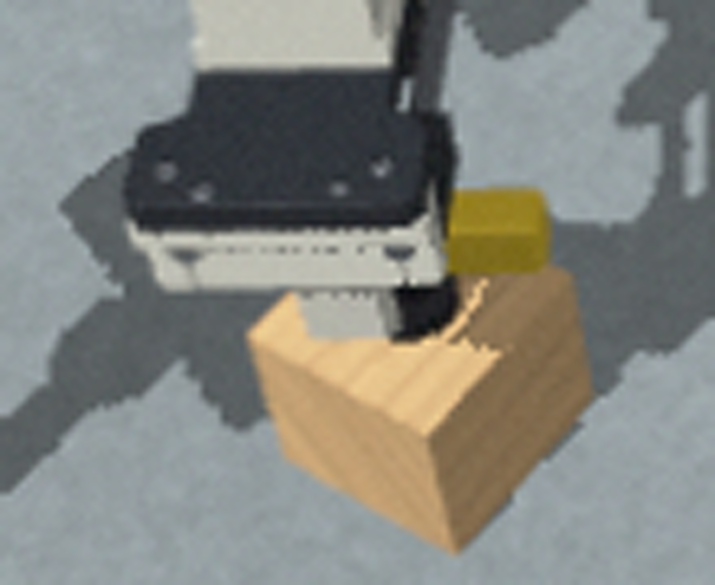

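The geometry matches, but the real fingertips are about 28 mm behind the reported TCP. In the wrist view the tips project to row 279, where the reported TCP would put them at row 259. So the fingers shut just above the bar. I'll open, go down 26 mm more and close again.

```bash
python3 -m inch '[[[0,0,0,0,0,0,-1],[0,0,0,0,0,0,-1],[0,0,0,0,0,0,-1],[0,0,0,0,0,0,-1],[0,0,0,0,0,0,-1],[0,0,0.03,0,0,0,-1],[0,0,0.06,0,0,0,-1],[0,0,0.09,0,0,0,-1],[0,0,0.11,0,0,0,-1],[0,0,0.13,0,0,0,-1]]]'
python3 -m inch '[[[0,0,0,0,0,0,0],[0,0,0,0,0,0,0.5],[0,0,0,0,0,0,1],[0,0,0,0,0,0,1],[0,0,0,0,0,0,1],[0,0,0,0,0,0,1],[0,0,0,0,0,0,1],[0,0,0,0,0,0,1],[0,0,0,0,0,0,1],[0,0,0,0,0,0,1]]]'
python3 - <<'E'
from h import *
im,o=cap('wrist','w5'); print(o['tool_pos'],o['grip_width'],o['contact_force'],o['moment'])
E
```

```text
time: 10.45
tool_pos: [495.1, -291.2, 56.0]
tcp_rot: [3.142, -0.0, 2.264]
contact_force: [0.4, -0.1, 0.4]
grip_width: 91.0
time: 11.7
tool_pos: [495.2, -291.3, 56.3]
tcp_rot: [3.141, 0.0, 2.264]
contact_force: [0.8, -0.5, -1.0]
grip_width: 17.7
[ 495.19520261 -291.2888291    56.30858792] 17.66569344876044 [ 0.83580457 -0.45402992 -0.96458736] [-0.02007982 -0.01323704  0.04182154]
```

View pics/w5.png

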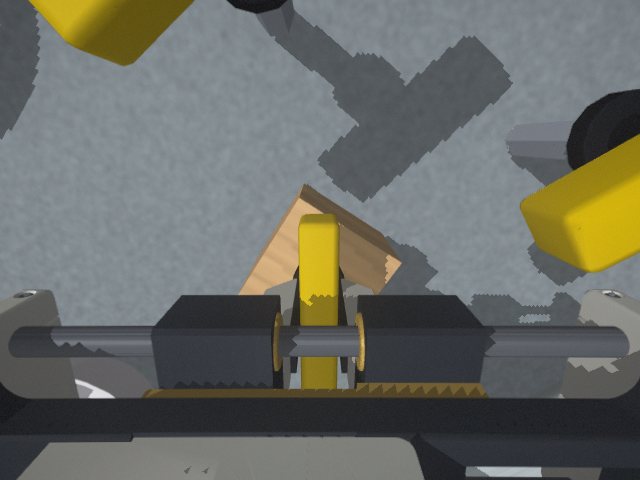

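The bar is held: width 17.7 mm, with the bar between the pads in the view. Next I lift, and use the -y end of the bar to work out where the key axis sits in the tool frame.

```bash
python3 - <<'E'
from h import *
o=bot.get_obs();R=Ro.from_euler('xyz',o['tcp_rot']).as_matrix()
T=lambda uv,z:(R.T@(onz('wrist',uv,z,o)-o['tool_pos'])).round(1)
print(T((319,213),87),T((319,217),109),T((319,222),109))
E
python3 -m inch '[[[0,0,-0.1,0,0,0,1],[0,0,-0.2,0,0,0,1],[0,0,-0.35,0,0,0,1],[0,0,-0.5,0,0,0,1],[0,0,-0.65,0,0,0,1],[0,0,-0.75,0,0,0,1],[0,0,-0.8,0,0,0,1],[0,0,-0.8,0,0,0,1],[0,0,-0.8,0,0,0,1],[0,0,-0.8,0,0,0,1]]]'
python3 - <<'E'
from h import *
im,o=cap('wrist','w6'); print(o['tool_pos'],o['grip_width'],o['contact_force'],o['moment'])
im,o=cap('scene','s6');cv2.imwrite('pics/s6c.png',cv2.resize(im[150:380,130:330,::-1],None,fx=2.5,fy=2.5))
R=Ro.from_euler('xyz',o['tcp_rot']).as_matrix()
print(proj('scene',o['tool_pos']+R@np.array([0,0,132-90.-1])))
E
```

```text
[  0.8 -44.2 -30.7] [  0.7 -47.2 -52.7] [  0.8 -45.1 -52.7]
time: 13.0
tool_pos: [494.7, -290.9, 215.2]
tcp_rot: [-3.141, -0.002, 2.264]
contact_force: [-0.6, -0.1, -2.8]
grip_width: 17.7
[ 494.74511831 -290.88940393  215.23874632] 17.661517825293746 [-0.56034212 -0.12417346 -2.79985451] [0.03277249 0.07069661 0.05812229]
[214.62520919 277.33982196]
```

View pics/w6.png

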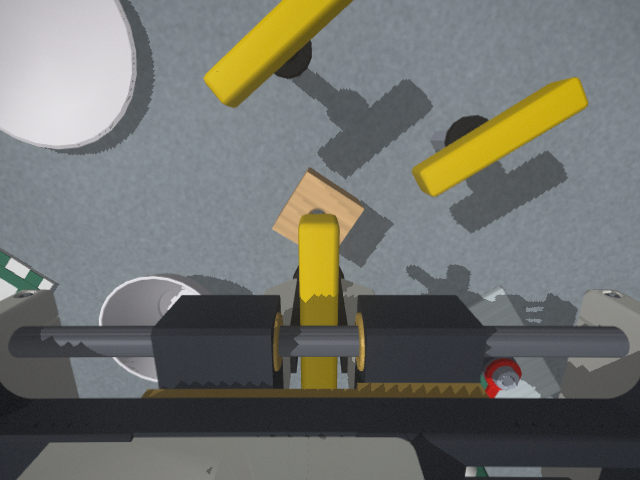

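View pics/s6c.png

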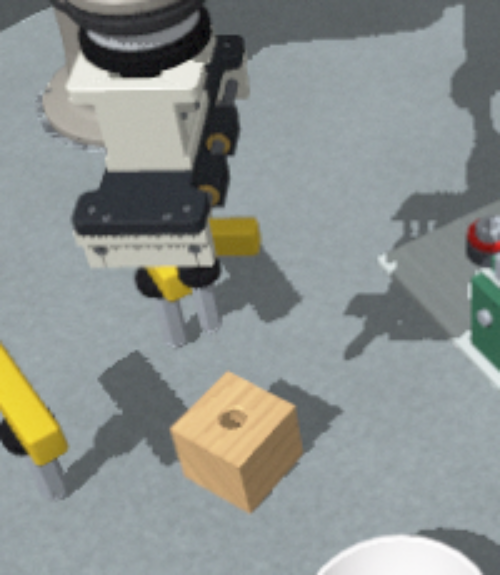

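The key is lifted cleanly. Carrying it over to the lock.

```bash
python3 -m inch '[[[0.15,0.13,0,0,0,0,1],[0.35,0.3,0,0,0,0,1],[0.55,0.48,0,0,0,0,1],[0.75,0.65,0,0,0,0,1],[0.9,0.79,0,0,0,0,1],[1,0.87,0,0,0,0,1],[1,0.87,0,0,0,0,1],[1,0.87,0,0,0,0,1],[1,0.87,0,0,0,0,1],[1,0.87,0,0,0,0,1]]]'
python3 -m inch '[[[0.05,0.05,0,0,0,0.1,1],[0.1,0.1,0,0,0,0.25,1],[0.2,0.2,0,0,0,0.4,1],[0.2,0.2,0,0,0,0.6,1],[0.2,0.2,0,0,0,0.77,1],[0.2,0.2,0.1,0,0,0.77,1],[0.2,0.2,0.2,0,0,0.77,1],[0.2,0.2,0.3,0,0,0.77,1],[0.2,0.2,0.35,0,0,0.77,1],[0.2,0.2,0.35,0,0,0.77,1]]]'
python3 - <<'E'
from h import *
im,o=cap('wrist','w7'); print(o['tool_pos'],o['tcp_rot'],o['grip_width'],o['contact_force'],o['moment'])
R=Ro.from_euler('xyz',o['tcp_rot']).as_matrix()
print('key axis',o['tool_pos']+R@np.array([.7,.5,0]))
im2,_=cap('scene','s7');cv2.imwrite('pics/s7c.png',cv2.resize(im2[190:310,260:400,::-1],None,fx=5,fy=5,interpolation=cv2.INTER_CUBIC))
im2,_=cap('top','t7');cv2.imwrite('pics/t7c.png',cv2.resize(im2[200:300,240:340,::-1],None,fx=5,fy=5,interpolation=cv2.INTER_CUBIC))
w=(onz('wrist',(317.5,218),64,dict(tool_pos=np.array([494.745,-290.889,215.239]),tcp_rot=np.array([-3.141,-.002,2.264])))); print('mouth',w)
E
```

```text
time: 14.35
tool_pos: [501.2, -26.9, 216.3]
tcp_rot: [-3.142, -0.0, 2.263]
contact_force: [1.1, 1.6, -3.8]
grip_width: 17.5
time: 15.6
tool_pos: [506.2, 29.9, 145.9]
tcp_rot: [-3.14, -0.0, 1.659]
contact_force: [0.4, 0.5, -3.0]
grip_width: 17.5
[506.17674579  29.94499803 145.92626429] [-3.14047481e+00 -2.82775501e-04  1.65868600e+00] 17.451926503883474 [ 0.39285169  0.48086003 -2.99243663] [ 0.04142497 -0.03553092 -0.02223848]
key axis [506.61337197  30.68618454 145.92590331]
mouth [ 494.45366131 -291.21928533   64.        ]
```

View pics/w7.png

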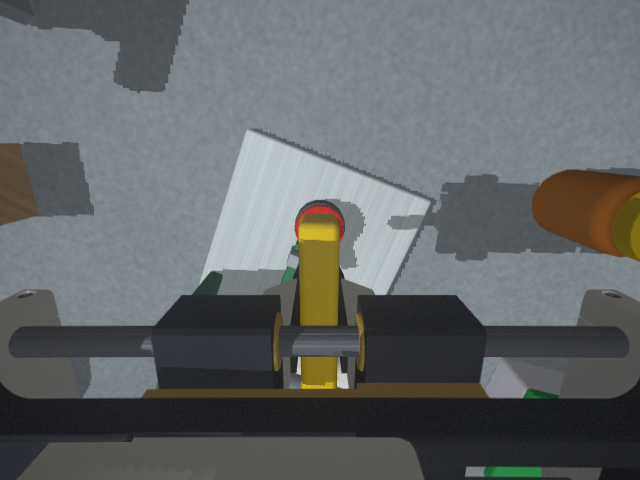

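View pics/s7c.png

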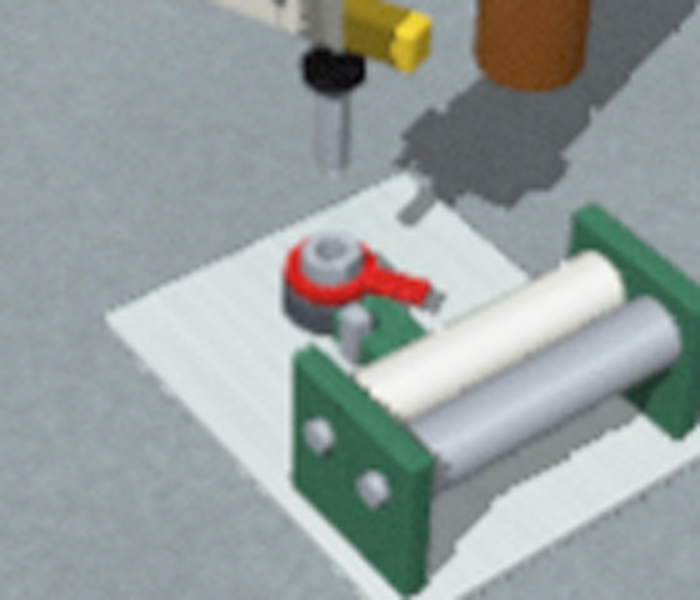

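View pics/t7c.png

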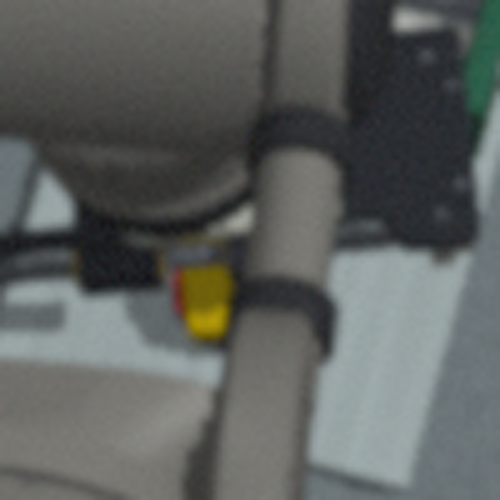

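```bash
python3 - <<'E'
from h import *
print(proj('scene',[506.6,30.7,97.6]),proj('scene',[506.6,30.7,48]),proj('scene',[506,31,48]),proj('scene',[505.9,30.2,137]))
im=cv2.imread('pics/s7.png');cv2.imwrite('pics/s7d.png',cv2.resize(im[195:255,300:350],None,fx=10,fy=10,interpolation=cv2.INTER_CUBIC))
im=cv2.imread('pics/w7.png');cv2.imwrite('pics/w7d.png',cv2.resize(im[180:310,250:400],None,fx=4,fy=4,interpolation=cv2.INTER_CUBIC))
E
```

```text
[326.54985006 223.21383055] [326.19709579 238.98598527] [326.07511734 238.81763894] [326.46919385 209.92995801]
```

View pics/s7d.png

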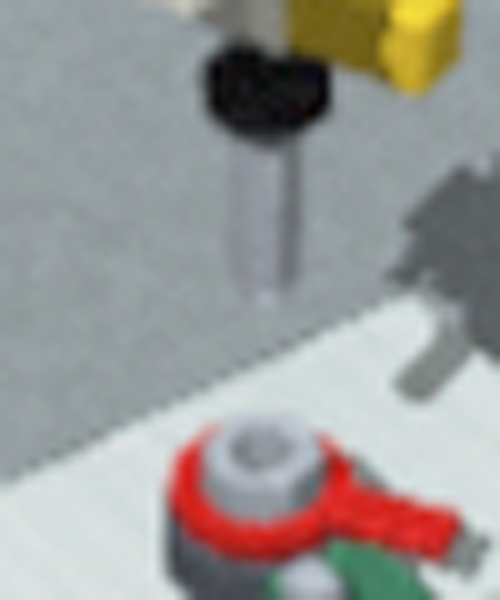

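The scene crop shows the tip at (326.5,224.5), directly above the hole at (326.3,239.7). Lowering to just above the mouth.

```bash
python3 -m inch '[[[0,0,0.05,0,0,0,1],[0,0,0.1,0,0,0,1],[0,0,0.15,0,0,0,1],[0,0,0.19,0,0,0,1],[0,0,0.22,0,0,0,1],[0,0,0.23,0,0,0,1],[0,0,0.235,0,0,0,1],[0,0,0.235,0,0,0,1],[0,0,0.235,0,0,0,1],[0,0,0.235,0,0,0,1]]]'
python3 - <<'E'
from h import *
im2,o=cap('scene','s8');cv2.imwrite('pics/s8d.png',cv2.resize(im2[215:255,305:345,::-1],None,fx=12,fy=12,interpolation=cv2.INTER_CUBIC)); print(o['tool_pos'],o['contact_force'],o['moment'])
E
```

```text
time: 17.0
tool_pos: [506.5, 30.2, 99.5]
tcp_rot: [3.141, -0.0, 1.659]
contact_force: [0.5, -0.1, -3.6]
grip_width: 17.9
[506.50511472  30.16217898  99.49441883] [ 0.52621014 -0.12920261 -3.57560256] [ 0.02882268  0.00922322 -0.00488291]
```

View pics/s8d.png

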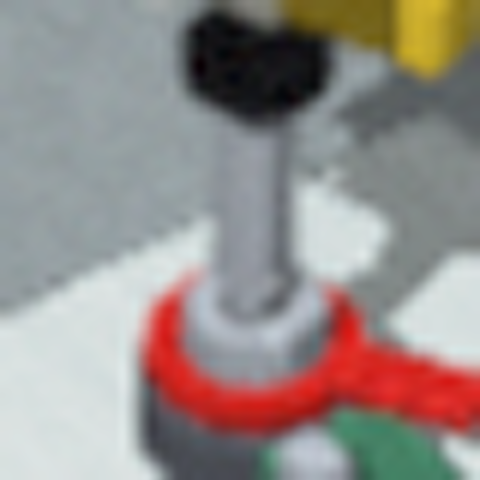

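```bash
python3 -m inch '[[[0,0,0.005,0,0,0,1],[0,0,0.01,0,0,0,1],[0,0,0.015,0,0,0,1],[0,0,0.02,0,0,0,1],[0,0,0.025,0,0,0,1],[0,0,0.03,0,0,0,1],[0,0,0.03,0,0,0,1],[0,0,0.03,0,0,0,1],[0,0,0.035,0,0,0,1],[0,0,0.035,0,0,0,1]]]'
python3 - <<'E'
from h import *
o=bot.get_obs(); print(o['tool_pos'],o['contact_force'],o['moment'])
E
```

```text
time: 18.3
tool_pos: [506.4, 30.2, 92.3]
tcp_rot: [3.142, -0.0, 1.659]
contact_force: [-0.5, 1.5, -3.1]
grip_width: 17.8
[506.39906401  30.23034656  92.25412099] [-0.45928299  1.49284227 -3.14727738] [0.19352369 0.03334218 0.00869841]
```

```bash
python3 -m inch '[[[0.003,0,0,0,0,0,1],[0.003,0,0.005,0,0,0,1],[0.003,0,0.005,0,0,0,1],[0.003,0,0.01,0,0,0,1],[0.003,0,0.01,0,0,0,1],[0.003,0,0.015,0,0,0,1],[0.003,0,0.015,0,0,0,1],[0.003,0,0.015,0,0,0,1],[0.003,0,0.015,0,0,0,1],[0.003,0,0.015,0,0,0,1]]]'
python3 - <<'E'
from h import *
o=bot.get_obs(); print(o['tool_pos'],o['contact_force'],o['moment'])
E
```

```text
time: 19.55
tool_pos: [506.4, 30.8, 89.3]
tcp_rot: [3.142, -0.0, 1.659]
contact_force: [-0.6, 0.1, -3.6]
grip_width: 17.6
[506.36181273  30.77397288  89.34677648] [-0.64151879  0.05541764 -3.59448099] [ 0.02178592 -0.01695337  0.02555943]
```

At 7 mm below the mouth with no force, so the hex angle is right. Continuing down towards the floor.

```bash
python3 -m inch '[[[0,0,0.005,0,0,0,1],[0,0,0.01,0,0,0,1],[0,0,0.015,0,0,0,1],[0,0,0.02,0,0,0,1],[0,0,0.025,0,0,0,1],[0,0,0.03,0,0,0,1],[0,0,0.035,0,0,0,1],[0,0,0.04,0,0,0,1],[0,0,0.04,0,0,0,1],[0,0,0.04,0,0,0,1]]]'
python3 - <<'E'
from h import *
o=bot.get_obs(); print(o['tool_pos'],o['contact_force'],o['moment'])
E
```

```text
time: 20.8
tool_pos: [506.4, 30.8, 81.3]
tcp_rot: [3.142, -0.0, 1.659]
contact_force: [0.1, 0.1, -3.7]
grip_width: 17.7
[506.36852526  30.76013709  81.32929949] [ 0.05017448  0.10374095 -3.70516116] [ 0.06448085 -0.00684179  0.03370266]
```

```bash
python3 -m inch '[[[0,0,0.001,0,0,0,1],[0,0,0.002,0,0,0,1],[0,0,0.003,0,0,0,1],[0,0,0.004,0,0,0,1],[0,0,0.005,0,0,0,1],[0,0,0.005,0,0,0,1],[0,0,0.006,0,0,0,1],[0,0,0.006,0,0,0,1],[0,0,0.006,0,0,0,1],[0,0,0.006,0,0,0,1]]]'
python3 - <<'E'
from h import *
for i in range(1):
  o=bot.get_obs(); print(o['tool_pos'],o['contact_force'],o['moment'])
E
```

```text
time: 22.05
tool_pos: [506.4, 30.8, 80.2]
tcp_rot: [3.141, -0.0, 1.659]
contact_force: [0.3, -0.1, -1.3]
grip_width: 17.5
[506.40798533  30.76609528  80.18358088] [ 0.31579211 -0.05732298 -1.25389249] [0.05579047 0.03565902 0.00242217]
```

The key touched the floor: about 2.4 N taken up at the predicted depth (TCP z 80.2), so it is seated. Turning clockwise in stages while I watch the moment.

```bash
python3 -m inch '[[[0,0,0.001,0,0,0.08,1],[0,0,0.001,0,0,0.16,1],[0,0,0.001,0,0,0.24,1],[0,0,0.001,0,0,0.32,1],[0,0,0.001,0,0,0.4,1],[0,0,0.001,0,0,0.48,1],[0,0,0.001,0,0,0.56,1],[0,0,0.001,0,0,0.62,1],[0,0,0.001,0,0,0.66,1],[0,0,0.001,0,0,0.66,1]]]'
python3 - <<'E'
from h import *
im2,o=cap('scene','s9');cv2.imwrite('pics/s9.png',cv2.resize(im2[190:310,260:400,::-1],None,fx=5,fy=5,interpolation=cv2.INTER_CUBIC)); print(o['tool_pos'],o['tcp_rot'],o['contact_force'],o['moment'])
E
```

```text
time: 23.3
tool_pos: [506.6, 30.9, 80.1]
tcp_rot: [3.141, -0.0, 1.141]
contact_force: [-0.3, 2.0, -0.1]
grip_width: 17.8
[506.60801786  30.86703014  80.13535381] [ 3.14106329e+00 -4.66861017e-04  1.14095347e+00] [-0.29440232  1.9761664  -0.13973294] [ 0.27225141  0.02341376 -0.00856954]
```

View pics/s9.png

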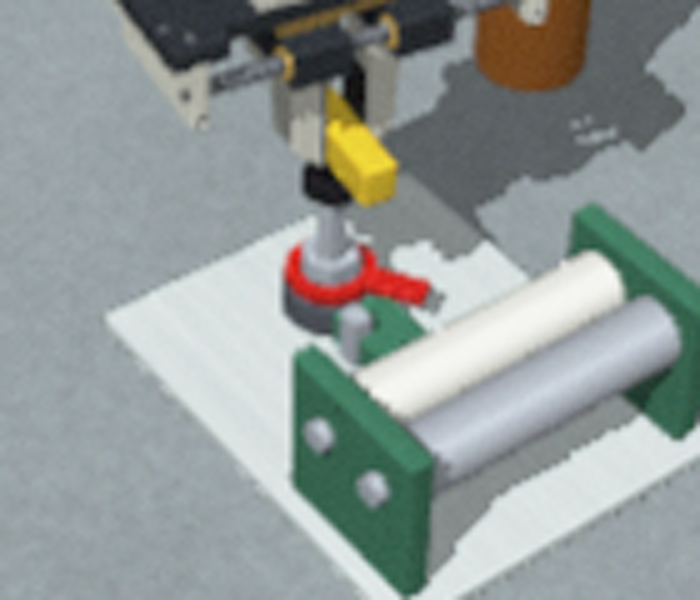

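```bash
python3 -m inch '[[[0.001,0,0,0,0,0.08,1],[0.002,-0.001,0,0,0,0.16,1],[0.002,-0.001,0,0,0,0.24,1],[0.002,-0.001,0,0,0,0.32,1],[0.002,-0.001,0,0,0,0.4,1],[0.002,-0.001,0,0,0,0.48,1],[0.002,-0.001,0,0,0,0.56,1],[0.002,-0.001,0,0,0,0.62,1],[0.002,-0.001,0,0,0,0.66,1],[0.002,-0.001,0,0,0,0.66,1]]]'
python3 - <<'E'
from h import *
im2,o=cap('scene','s10');cv2.imwrite('pics/s10.png',cv2.resize(im2[190:310,260:400,::-1],None,fx=5,fy=5,interpolation=cv2.INTER_CUBIC)); print(o['tool_pos'],o['tcp_rot'],o['contact_force'],o['moment'])
E
```

```text
time: 24.6
tool_pos: [506.7, 31.0, 80.1]
tcp_rot: [3.141, -0.001, 0.623]
contact_force: [0.6, -0.1, 1.6]
grip_width: 18.0
[506.66502054  31.03284922  80.14203787] [ 3.14093033e+00 -5.04756479e-04  6.22887748e-01] [ 0.6362362  -0.12707744  1.5937702 ] [-0.20883681 -0.06977485  0.12038428]
```

View pics/s10.png

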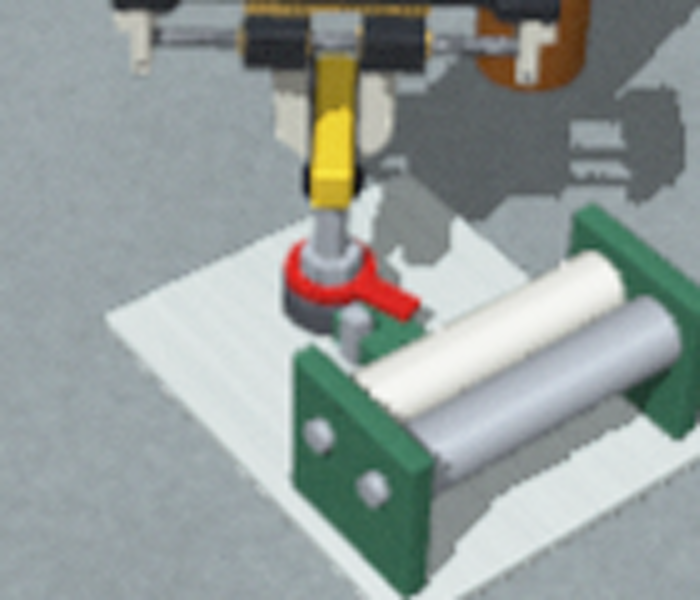

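```bash
cat > tab.py <<'E'
from h import *
import sys
def tab(f):
    im=cv2.imread('pics/'+f+'.png'); 
    # file is 5x crop of [190:310,260:400]
    hsv=cv2.cvtColor(im,cv2.COLOR_BGR2HSV); m=cv2.inRange(hsv,(0,150,80),(8,255,255))|cv2.inRange(hsv,(172,150,80),(180,255,255))
    ys,xs=np.nonzero(m); P=[onz('scene',((x+.5)/5-.5+260,(y+.5)/5-.5+190),37) for x,y in zip(xs[::3],ys[::3])]
    P=np.array(P)[:,:2]-[506.4,30.5]; r=np.linalg.norm(P,axis=1); s=(r>27)&(r<52); q=P[s]
    d=q.mean(0); return np.degrees(np.arctan2(d[1],d[0])),s.sum(),r.max()
for f in sys.argv[1:]: print(f,tab(f))
E
python3 tab.py s9 s10; cp pics/s7c.png pics/s7x.png; python3 tab.py s7x
```

```text
s9 (np.float64(7.329404634346417), np.int64(387), np.float64(49.39045648799512))
s10 (np.float64(-8.160507477233246), np.int64(435), np.float64(51.813960055752055))Traceback (most recent call last):
  File "tab.py", line 10, in <module>
    for f in sys.argv[1:]: print(f,tab(f))
                                   ~~~^^^
  File "tab.py", line 7, in tab
    ys,xs=np.nonzero(m); P=[onz('scene',((x+.5)/5-.5+260,(y+.5)/5-.5+190),37) for x,y in zip(xs[::3],ys[::3])]
                            ~~~^^^^^^^^^^^^^^^^^^^^^^^^^^^^^^^^^^^^^^^^^^^^^^
  File "h.py", line 15, in onz
    c,d=ray(n,uv,o); return c+d*(z-c[2])/d[2]
        ~~~^^^^^^^^
  File "h.py", line 7, in ray
    p=bot.camera_params(n); d=np.array([(uv[0]-p['cx'])/p['fx'],(uv[1]-p['cy'])/p['fy']])
ValueError: time passes only in moves, steps and waits
```

```bash
python3 - <<'E'
s=open('h.py').read().replace("def cap(","_C={}\ndef cp(n):\n    if n not in _C: _C[n]=bot.camera_params(n)\n    return _C[n]\ndef cap(",1)
s=s.replace("p=bot.camera_params(n)","p=cp(n)"); open('h.py','w').write(s)
E
python3 -m inch '[[[0,0,0,0,0,0.04,1],[0,0,0,0,0,0.08,1],[0,0,0,0,0,0.12,1],[0,0,0,0,0,0.15,1],[0,0,0,0,0,0.18,1],[0,0,0,0,0,0.21,1],[0,0,0,0,0,0.24,1],[0,0,0,0,0,0.26,1],[0,0,0,0,0,0.26,1],[0,0,0,0,0,0.26,1]]]'
python3 - <<'E'
from h import *
im2,o=cap('scene','s11');cv2.imwrite('pics/s11.png',cv2.resize(im2[190:310,260:400,::-1],None,fx=5,fy=5,interpolation=cv2.INTER_CUBIC)); print(o['tool_pos'],o['tcp_rot'],o['contact_force'],o['moment'])
E
python3 tab.py s11 s7x
```

```text
time: 25.9
tool_pos: [506.5, 31.2, 80.1]
tcp_rot: [3.141, -0.0, 0.418]
contact_force: [1.4, -0.6, 4.1]
grip_width: 18.0
[506.54878669  31.17671918  80.06327727] [ 3.14140777e+00 -4.99647516e-04  4.18249541e-01] [ 1.35836945 -0.61208847  4.05976605] [-0.44339308 -0.2802964   0.12716588]
s11 (np.float64(-16.68961498762871), np.int64(396), np.float64(53.219290117941355))
s7x (np.float64(7.4172708786609265), np.int64(387), np.float64(49.64670865737238))
```

View pics/s11.png

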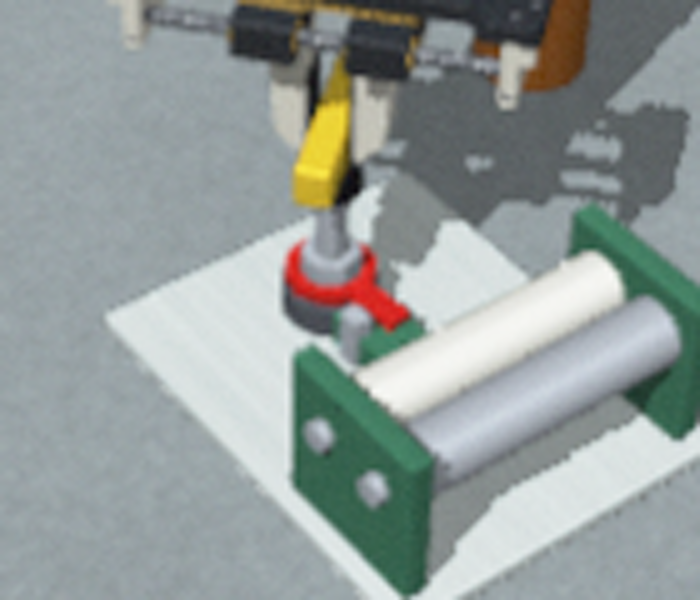

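The tab follows the key. Vertical load has crept up to about 8 N, so I'll ease off 0.2 mm and go on in small turns.

```bash
python3 -m inch '[[[0,0,-0.001,0,0,0.01,1],[0,0,-0.001,0,0,0.03,1],[0,0,-0.001,0,0,0.05,1],[0,0,-0.001,0,0,0.07,1],[0,0,-0.001,0,0,0.09,1],[0,0,-0.001,0,0,0.1,1],[0,0,-0.001,0,0,0.11,1],[0,0,-0.001,0,0,0.11,1],[0,0,-0.001,0,0,0.11,1],[0,0,-0.001,0,0,0.11,1]]]'
python3 - <<'E'
from h import *
im2,o=cap('scene','s12');cv2.imwrite('pics/s12.png',cv2.resize(im2[190:310,260:400,::-1],None,fx=5,fy=5,interpolation=cv2.INTER_CUBIC)); print(o['tool_pos'],o['tcp_rot'],o['contact_force'],o['moment'])
E
python3 tab.py s12
```

```text
time: 27.2
tool_pos: [506.4, 31.2, 80.1]
tcp_rot: [-3.142, -0.0, 0.332]
contact_force: [2.4, -2.2, 2.0]
grip_width: 17.8
[506.40637789  31.22674358  80.12606242] [-3.14158214e+00 -1.90601351e-04  3.31814704e-01] [ 2.35827104 -2.24186407  1.97977108] [-0.47891584 -0.59190858  0.09179981]
s12 (np.float64(-19.903920819396365), np.int64(364), np.float64(53.42946592767575))
```

```bash
python3 -m inch '[[[0.001,0.001,0,0,0,0,1],[0.001,0.002,0,0,0,0.01,1],[0.001,0.002,0,0,0,0.02,1],[0.001,0.002,0,0,0,0.03,1],[0.001,0.002,0,0,0,0.04,1],[0.001,0.002,0,0,0,0.05,1],[0.001,0.002,0,0,0,0.05,1],[0.001,0.002,0,0,0,0.05,1],[0.001,0.002,0,0,0,0.05,1],[0.001,0.002,0,0,0,0.05,1]]]'
python3 - <<'E'
from h import *
im2,o=cap('scene','s13');cv2.imwrite('pics/s13.png',cv2.resize(im2[190:310,260:400,::-1],None,fx=5,fy=5,interpolation=cv2.INTER_CUBIC)); print(o['tool_pos'],o['tcp_rot'],o['contact_force'],o['moment'])
E
python3 tab.py s13
```

```text
time: 28.5
tool_pos: [506.6, 30.9, 80.1]
tcp_rot: [-3.141, 0.0, 0.293]
contact_force: [1.8, -0.4, 3.4]
grip_width: 17.8
[506.59871362  30.93836555  80.11164963] [-3.14147310e+00  4.99840323e-05  2.92545502e-01] [ 1.80097823 -0.35251566  3.43834631] [-0.18639527 -0.35264951  0.25643549]
s13 (np.float64(-20.59212135996032), np.int64(356), np.float64(53.53644405807922))
```

View pics/s13.png

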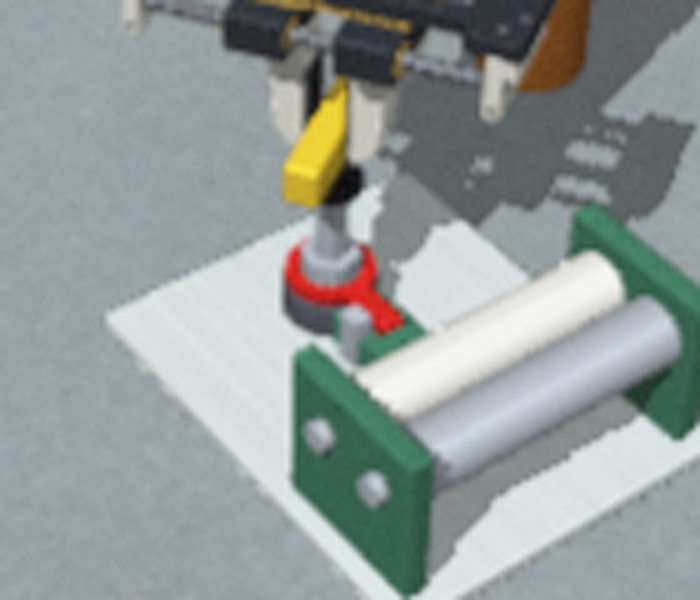

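```bash
python3 -m inch '[[[0,0,-0.001,0,0,0.01,1],[0,0,-0.001,0,0,0.02,1],[0,0,-0.001,0,0,0.03,1],[0,0,-0.001,0,0,0.04,1],[0,0,-0.001,0,0,0.05,1],[0,0,-0.001,0,0,0.05,1],[0,0,-0.001,0,0,0.05,1],[0,0,-0.001,0,0,0.05,1],[0,0,-0.001,0,0,0.05,1],[0,0,-0.001,0,0,0.05,1]]]'
python3 - <<'E'
from h import *
im2,o=cap('scene','s14');cv2.imwrite('pics/s14.png',cv2.resize(im2[190:310,260:400,::-1],None,fx=5,fy=5,interpolation=cv2.INTER_CUBIC)); print(o['tool_pos'],o['tcp_rot'],o['contact_force'],o['moment'])
E
python3 tab.py s14
```

```text
time: 29.8
tool_pos: [506.5, 30.9, 80.2]
tcp_rot: [-3.141, 0.0, 0.253]
contact_force: [1.8, -0.6, -1.6]
grip_width: 17.9
[506.5306708   30.91231769  80.18474927] [-3.14142633e+00  2.50547533e-04  2.53250187e-01] [ 1.77474622 -0.63396668 -1.58312141] [-0.28020112 -0.40365556  0.61909466]
s14 (np.float64(-20.598783328065668), np.int64(351), np.float64(53.54790215566007))
```

The moment rose to 0.62 N m with the tab no longer moving, so it is on its stop. I'll turn back a little to unload the flats, then pull straight out.

```bash
python3 -m inch '[[[0,0,0,0,0,-0.03,1],[0,0,0,0,0,-0.06,1],[0.001,0,0,0,0,-0.09,1],[0.001,0,0,0,0,-0.12,1],[0.001,0,0,0,0,-0.13,1],[0.001,0,0,0,0,-0.13,1],[0.001,0,0,0,0,-0.13,1],[0.001,0,0,0,0,-0.13,1],[0.001,0,0,0,0,-0.13,1],[0.001,0,0,0,0,-0.13,1]]]'
python3 - <<'E'
from h import *
o=bot.get_obs(); print(o['tool_pos'],o['tcp_rot'],o['contact_force'],o['moment'])
E
```

```text
time: 31.1
tool_pos: [506.7, 31.0, 80.2]
tcp_rot: [-3.141, 0.0, 0.355]
contact_force: [0.6, -1.1, -4.1]
grip_width: 17.6
[506.71934695  30.99104059  80.23736822] [-3.14138170e+00  2.45850486e-04  3.55329784e-01] [ 0.59999879 -1.12881032 -4.08004947] [-0.13301907 -0.06820582  0.08380664]
```

```bash
python3 -m inch '[[[0,0,-0.02,0,0,0,1],[0,0,-0.05,0,0,0,1],[0,0,-0.1,0,0,0,1],[0,0,-0.2,0,0,0,1],[0,0,-0.35,0,0,0.2,1],[0,0,-0.5,0,0,0.4,1],[0,0,-0.65,0,0,0.6,1],[0,0,-0.68,0,0,0.8,1],[0,0,-0.68,0,0,1,1],[0,0,-0.68,0,0,1,1]]]'
python3 - <<'E'
from h import *
im,o=cap('wrist','w15'); print(o['tool_pos'],o['tcp_rot'],o['contact_force'],o['moment'],o['grip_width'])
R=Ro.from_euler('xyz',o['tcp_rot']).as_matrix(); t=np.array([495,-290.8]); d=np.r_[t-o['tool_pos'][:2],0]; print(R.T@d/200, 'rot', (np.degrees(o['tcp_rot'][2])+50.4)/45)
im2,_=cap('scene','s15');cv2.imwrite('pics/s15.png',cv2.resize(im2[190:310,260:400,::-1],None,fx=5,fy=5,interpolation=cv2.INTER_CUBIC))
E
```

```text
time: 32.35
tool_pos: [506.6, 31.0, 216.9]
tcp_rot: [-3.141, -0.0, -0.429]
contact_force: [-0.6, 0.2, -3.6]
grip_width: 18.0
[506.58112579  31.03437459 216.94033821] [-3.14136117e+00 -1.89791547e-04 -4.28618130e-01] [-0.5881303   0.17968042 -3.60340675] [-0.10788043  0.08607718 -0.03652962] 17.977676661413902
[ 6.16127342e-01  1.48767410e+00 -2.27435048e-04] rot 0.5742664472588094
```

View pics/s15.png

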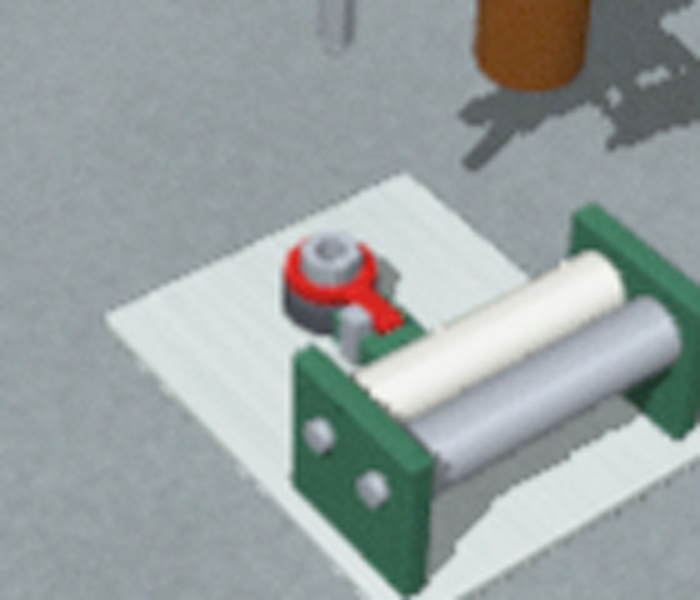

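View pics/w15.png

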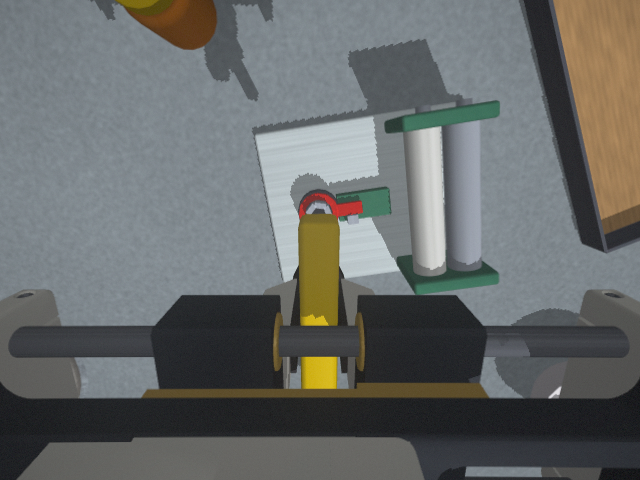

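The wrist view at (350,210) shows the red tab pointing along the green tongue, against the stop pin. Now taking the key back to the holder.

```bash
python3 -m inch '[[[0.06,0.15,0,0,0,0,1],[0.14,0.35,0,0,0,0,1],[0.22,0.55,0,0,0,0,1],[0.3,0.75,0,0,0,0,1],[0.36,0.9,0,0,0,0,1],[0.4,1,0,0,0,0,1],[0.4,1,0,0,0,0,1],[0.4,1,0,0,0,0,1],[0.4,1,0,0,0,0,1],[0.4,1,0,0,0,0,1]]]'
python3 -m inch '[[[0.06,0.15,0,0,0,0.1,1],[0.12,0.3,0,0,0,0.25,1],[0.18,0.42,0,0,0,0.4,1],[0.216,0.488,0,0,0,0.5,1],[0.216,0.488,0,0,0,0.574,1],[0.216,0.488,0,0,0,0.574,1],[0.216,0.488,0,0,0,0.574,1],[0.216,0.488,0,0,0,0.574,1],[0.216,0.488,0,0,0,0.574,1],[0.216,0.488,0,0,0,0.574,1]]]'
python3 - <<'E'
from h import *
im,o=cap('wrist','w16'); print(o['tool_pos'],o['tcp_rot'],o['contact_force'],o['moment'])
R=Ro.from_euler('xyz',o['tcp_rot']).as_matrix(); t=np.array([495,-290.8]); d=np.r_[t-o['tool_pos'][:2],0]; print(R.T@d/200)
im2,_=cap('scene','s16');cv2.imwrite('pics/s16.png',cv2.resize(im2[230:360,170:280,::-1],None,fx=4.5,fy=4.5,interpolation=cv2.INTER_CUBIC))
print(proj('scene',o['tool_pos']+[0,0,-48.3]),proj('scene',[495,-291,64]))
E
```

```text
time: 33.7
tool_pos: [496.3, -183.5, 216.4]
tcp_rot: [-3.141, -0.0, -0.429]
contact_force: [0.3, 0.2, -2.9]
grip_width: 17.9
time: 34.95
tool_pos: [494.8, -290.8, 216.3]
tcp_rot: [-3.142, 0.0, -0.881]
contact_force: [-0.8, -0.4, -3.3]
grip_width: 17.9
[ 494.75723311 -290.82912276  216.30090279] [-3.14155293e+00  3.71012204e-05 -8.80565308e-01] [-0.76788048 -0.42538627 -3.26895279] [-0.06616099  0.11915078  0.02353549]
[ 6.60584364e-04 -1.02870103e-03  1.63542413e-08]
[215.20832965 279.71944497] [223.42740283 315.42023276]
```

View pics/s16.png

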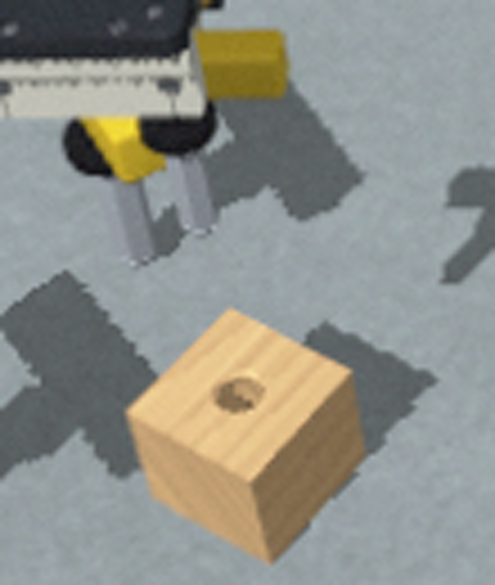

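View pics/w16.png

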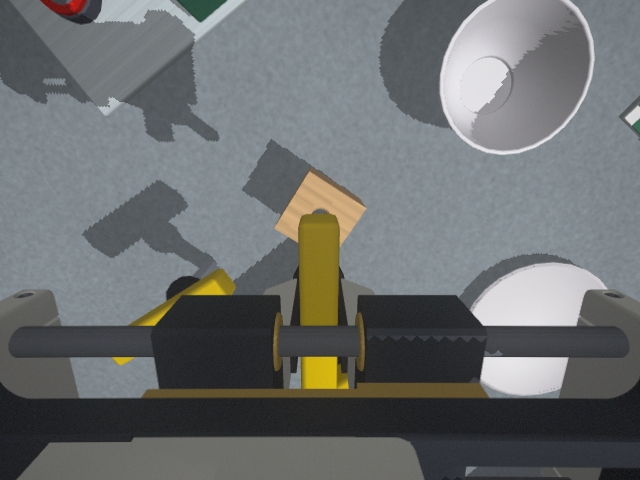

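```bash
python3 - <<'E'
from h import *
im=cv2.imread('pics/w16.png'); cv2.imwrite('pics/w16c.png',cv2.resize(im[155:260,265:380],None,fx=6,fy=5.7,interpolation=cv2.INTER_CUBIC))
im=cv2.imread('pics/w6.png'); cv2.imwrite('pics/w6c.png',cv2.resize(im[155:260,265:380],None,fx=6,fy=5.7,interpolation=cv2.INTER_CUBIC))
o=dict(tool_pos=np.array([494.757,-290.829,216.30]),tcp_rot=np.array([-3.14155,0,-.880565]))
for q in ((310,170),(366,208),(276,228),(321,218)): print(onz('wrist',q,64,o))
# scene corners of top face
for q in ((232,309),(353,375),(128,410),(251,482),(240,395)): print('sc',onz('scene',np.array(q)/4.5+[170,230],64))
E
```

```text
[ 527.25962299 -252.34980683   64.        ]
[ 534.25565025 -321.26378562   64.        ]
[ 458.06748489 -262.61064403   64.        ]
[ 496.50346681 -292.19480933   64.        ]
sc [ 459.90588245 -263.32123974   64.        ]
sc [ 530.26349458 -256.20333362   64.        ]
sc [ 466.86218826 -331.59059399   64.        ]
sc [ 536.91620492 -324.32353972   64.        ]
sc [ 499.1916944  -295.19093042   64.        ]
```

View pics/w16c.png

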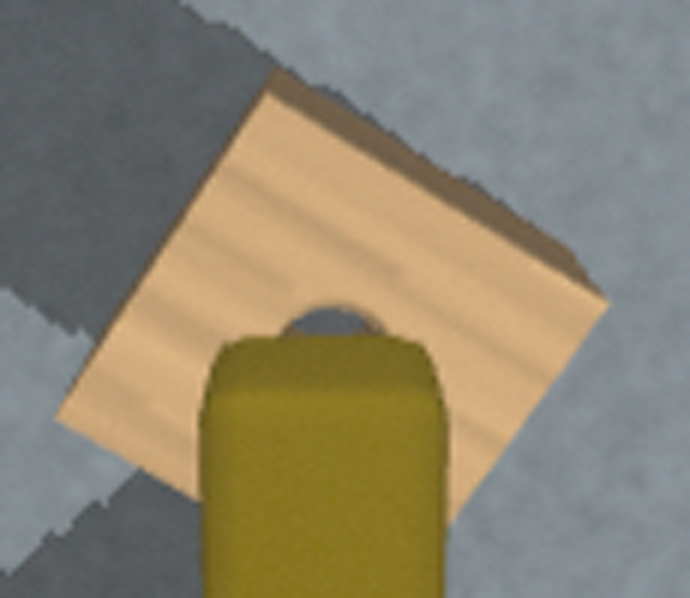

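View pics/w6c.png

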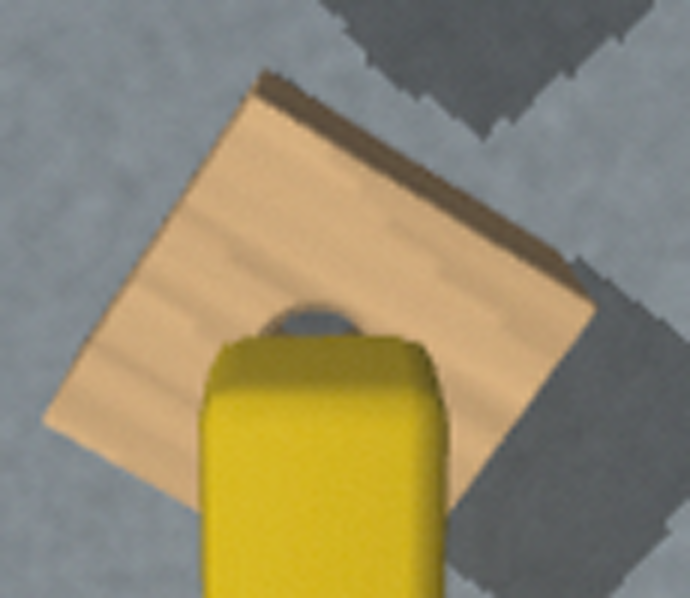

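Comparing the two wrist views, taken 180° apart, the hole appears 2.9 mm apart along tool x. That puts the hole centre 1.45 mm along +x from the TCP, so I'll correct by that and lower to just above the mouth.

```bash
python3 -m inch '[[[0.007,-0.001,0.05,0,0,0,1],[0.007,-0.001,0.15,0,0,0,1],[0.007,-0.001,0.25,0,0,0,1],[0.007,-0.001,0.35,0,0,0,1],[0.007,-0.001,0.43,0,0,0,1],[0.007,-0.001,0.48,0,0,0,1],[0.007,-0.001,0.5,0,0,0,1],[0.007,-0.001,0.5,0,0,0,1],[0.007,-0.001,0.5,0,0,0,1],[0.007,-0.001,0.5,0,0,0,1]]]'
python3 - <<'E'
from h import *
im2,o=cap('scene','s17');cv2.imwrite('pics/s17.png',cv2.resize(im2[280:360,180:270,::-1],None,fx=7,fy=7,interpolation=cv2.INTER_CUBIC)); print(o['tool_pos'],o['contact_force'],o['moment'])
E
```

```text
time: 36.3
tool_pos: [496.0, -292.1, 116.8]
tcp_rot: [-3.141, -0.001, -0.881]
contact_force: [-0.4, 0.1, -3.8]
grip_width: 17.5
[ 496.0457681  -292.06876077  116.84689875] [-0.4347096   0.12770492 -3.77638486] [-0.07026593  0.15458614  0.00055199]
```

View pics/s17.png

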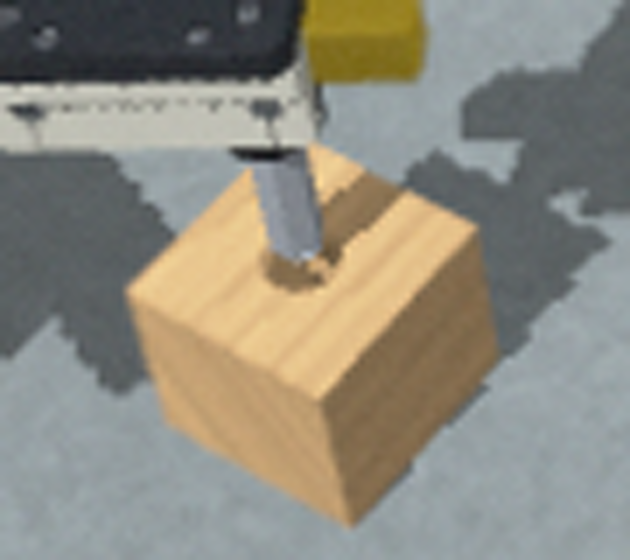

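The tip is centred over the hole. Lowering gently.

```bash
python3 -m inch '[[[0,0,0.01,0,0,0,1],[0,0,0.02,0,0,0,1],[0,0,0.03,0,0,0,1],[0,0,0.04,0,0,0,1],[0,0,0.05,0,0,0,1],[0,0,0.06,0,0,0,1],[0,0,0.065,0,0,0,1],[0,0,0.07,0,0,0,1],[0,0,0.07,0,0,0,1],[0,0,0.07,0,0,0,1]]]'
python3 - <<'E'
from h import *
o=bot.get_obs(); print(o['tool_pos'],o['contact_force'],o['moment'])
E
```

```text
time: 37.6
tool_pos: [495.8, -291.9, 102.3]
tcp_rot: [-3.141, -0.0, -0.881]
contact_force: [0.3, -0.6, -2.7]
grip_width: 17.9
[ 495.83205693 -291.857586    102.3283666 ] [ 0.25118051 -0.59168689 -2.72128462] [-0.10773408  0.13420635  0.04029661]
```

```bash
python3 -m inch '[[[0,0,0.03,0,0,0,1],[0,0,0.06,0,0,0,1],[0,0,0.09,0,0,0,1],[0,0,0.12,0,0,0,1],[0,0,0.15,0,0,0,1],[0,0,0.18,0,0,0,1],[0,0,0.2,0,0,0,1],[0,0,0.215,0,0,0,1],[0,0,0.225,0,0,0,1],[0,0,0.225,0,0,0,1]]]'
python3 - <<'E'
from h import *
im2,o=cap('scene','s18');cv2.imwrite('pics/s18.png',cv2.resize(im2[260:360,170:280,::-1],None,fx=6,fy=6,interpolation=cv2.INTER_CUBIC)); print(o['tool_pos'],o['contact_force'],o['moment'])
E
```

```text
time: 38.85
tool_pos: [495.8, -291.9, 57.2]
tcp_rot: [-3.142, 0.0, -0.881]
contact_force: [-0.6, 1.5, -2.9]
grip_width: 17.8
[ 495.7858005  -291.86863944   57.23885818] [-0.55617953  1.45959571 -2.93130426] [-0.06956708  0.14674906 -0.02285819]
```

View pics/s18.png

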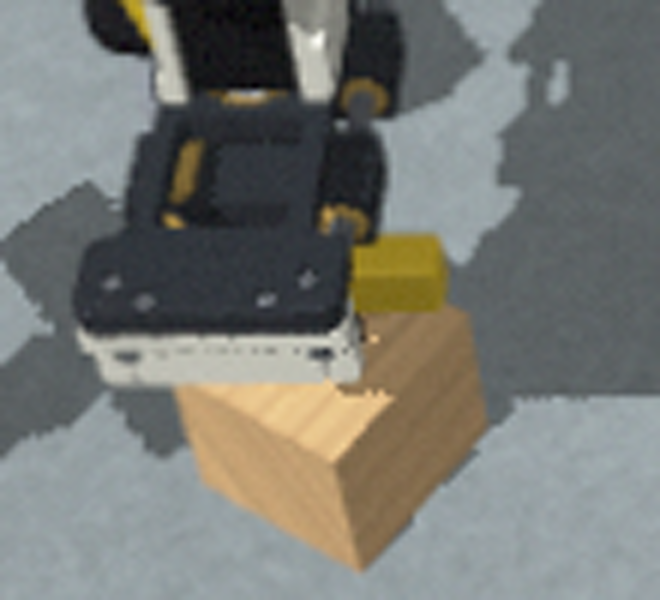

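```bash
python3 -m inch '[[[0,0,0.002,0,0,0,1],[0,0,0.004,0,0,0,1],[0,0,0.005,0,0,0,1],[0,0,0.005,0,0,0,1],[0,0,0.005,0,0,0,0.5],[0,0,0.005,0,0,0,0],[0,0,0.005,0,0,0,-0.5],[0,0,0.005,0,0,0,-1],[0,0,0.005,0,0,0,-1],[0,0,0.005,0,0,0,-1]]]'
python3 -m inch '[[[0,0,0,0,0,0,-1],[0,0,0,0,0,0,-1],[0,0,-0.05,0,0,0,-1],[0,0,-0.1,0,0,0,-1],[0,0,-0.2,0,0,0,-1],[0,0,-0.35,0,0,0,-1],[0,0,-0.5,0,0,0,-1],[0,0,-0.65,0,0,0,-1],[0,0,-0.75,0,0,0,-1],[0,0,-0.75,0,0,0,-1]]]'
python3 - <<'E'
from h import *
im,o=cap('wrist','w19'); print(o['tool_pos'],o['contact_force'],o['moment'])
im2,o=cap('scene','s19')
E
```

```text
time: 40.15
tool_pos: [495.8, -291.8, 56.3]
tcp_rot: [-3.142, 0.0, -0.881]
contact_force: [-1.3, -0.3, 0.5]
grip_width: 68.1
time: 41.4
tool_pos: [496.6, -292.5, 208.6]
tcp_rot: [-3.14, -0.004, -0.881]
contact_force: [0.6, -0.8, 0.2]
grip_width: 91.7
[ 496.61717569 -292.46555933  208.60864352] [ 0.60438606 -0.80078317  0.15782898] [-0.07113036  0.15203609  0.04352622]
```

View pics/s19.png

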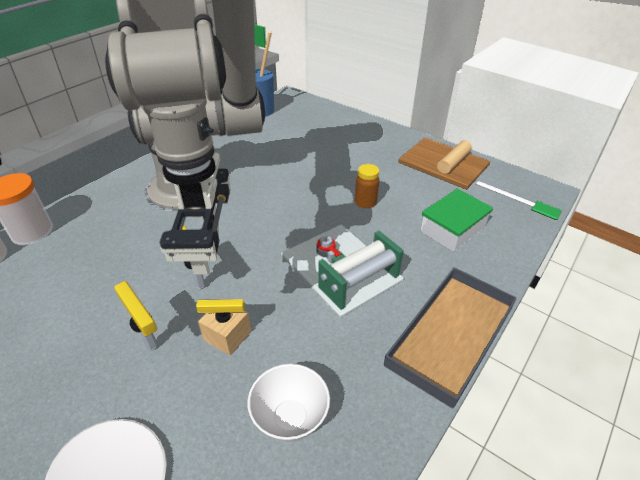

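View pics/w19.png

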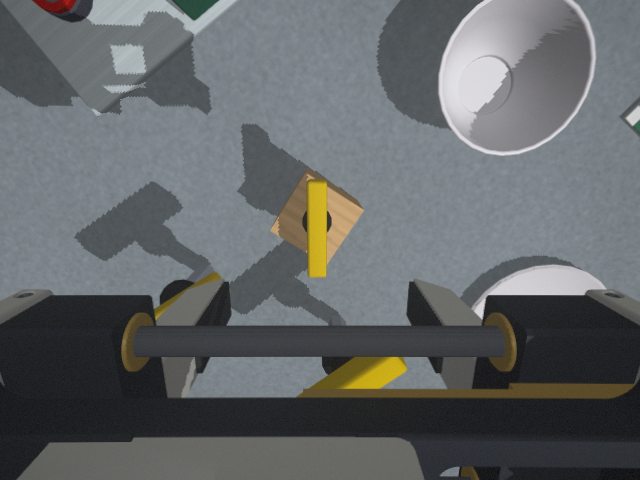

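```bash
python3 - <<'E'
from h import *
im=cv2.imread('pics/s19.png'); cv2.imwrite('pics/s19x.png',cv2.resize(im[190:310,260:400],None,fx=5,fy=5,interpolation=cv2.INTER_CUBIC))
im=cv2.imread('pics/w15.png'); cv2.imwrite('pics/w15c.png',cv2.resize(im[170:250,270:410],None,fx=5.5,fy=5.5,interpolation=cv2.INTER_CUBIC))
E
python3 tab.py s14 s15 s19x
```

```text
s14 (np.float64(-20.598783328065668), np.int64(351), np.float64(53.54790215566007))
s15 (np.float64(-20.631147567824417), np.int64(352), np.float64(53.358229947507176))
s19x (np.float64(-20.813480156249863), np.int64(358), np.float64(53.334238875025754))
```

View pics/w15c.png

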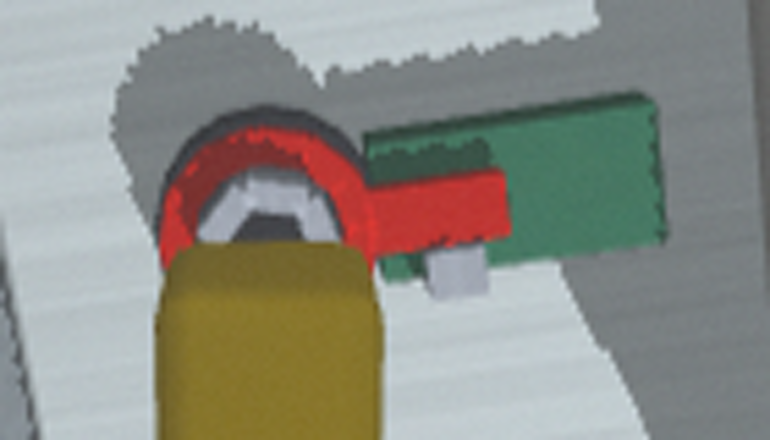

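The tab lies parallel to the tongue, against the stop block. The key stands in its holder and the robot is clear, so I'm handing in.

```bash
python3 - <<'E'
from plant import bot
bot.close_job(); print(bot.get_obs()['time'])
E
```

```text
the job is handed in; nothing more can be done
the job is handed in; nothing more can be done
```

The red tab is up against its stop and the key is back upright in its holder. I handed the job in at about 41.5 s of the 64 s allowed; no verdict is reported.

**What I did:**
- **Seating:** I took the smallest T-key out of the block and lowered it into the socket. It dropped at the angle I had read from the wrist picture and touched the floor at the expected depth, with about 2.4 N.
- **Turning:** I turned it clockwise about 80° in stages. The moment rose to 0.62 N m and the tab stopped moving.
- **Return:** I turned back a little to unload the key, pulled it out and stood it back in its holder.

**Last checks:**
- **Tab:** It lies along the green tongue against the stop block. Its measured angle stayed within 0.2° after the key came out.
- **Key:** It stands upright in the holder.
- **Other things:** The jar, bowl and storage box look unmoved, and the robot was clear of everything when I handed in.

**What failed or disagreed:**
- **First grasp:** It closed on air just above the bar, because the fingertips sit about 28 mm behind the reported TCP. I went 26 mm lower and it held.
- **Cameras:** They disagreed by 2–4 mm on where the hole in the holder is. I settled it from two wrist views taken half a turn apart.
- **Load on the lock:** The downward press crept up to about 8 N during the turn before I eased it off.

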